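# Take a recipe card out of the lever arch file and set it on the book rest

### The job

Get the recipe card with the black clip out of the lever arch board: lift the lever until the rings spring open, lift the card straight up off the two posts by its clip, and lay it on the sloping wooden book rest, face up, centred, clip edge lowest and against the two stops. Then press the lever fully down again so that the rings snap shut over the cards that stay, and leave the jar, the kitchen timer and the mug where they stand.

Things in the scene. Friction and masses are not known exactly. Their poses are not given: they have to be found in the camera images.
- file: Lever arch board, fixed to the worktop: a wooden board with a steel lever arch mechanism at its far (+x) end and a pile of white cards on it that stay (top at z = 21 mm). Origin on the worktop; in its axes the board covers x -85..+110, y -105..+105 mm, its top at z = 9 mm. The lever lies left of the cards, at y = +84 mm.
- lever (a joint): Lever, rad: 0 = down, rings shut; 1.0 = up, rings open. It swings about the board's y axis at lever_pivot. Its free end points to -x of the board, 15 degrees above level when down, 72 when up. A spring carries it over centre: 6 N at the pad starts it either way, less further on; past 0.5 rad it snaps over by itself in 0.3 s and stays.
- rings (a joint): The two half rings, which move together, rad: 0 = shut on the posts (the card cannot come off), 1.0 = open. Driven by the lever alone.
- ring_tip (a point): Midway between the tips of the two steel half rings (at y = -40 and +40 mm of the board). They arch from the post tops back (+x) to an axle at x = +85, z = 17 mm. Shut: tips on the posts at x = +45, z = 62 mm, rings up to 69 mm high. Open: tips leaned back to x = +101, z = 75 mm.
- lever_pad (a point): Middle of the black ribbed thumb pad at the lever's free end: 30 mm long, 24 wide (along the board's y), 8 thick, 91 mm from lever_pivot; the steel bar behind it is 14 mm wide, 5 thick. Down: 54 mm above the worktop, 35 mm free under it, reachable from the robot's side. Up: 117 mm above the worktop. Turns with the lever; its axes are the board's at joint value 0.
- lever_pivot (a point): Hinge of the lever, at x = +65, y = +84 mm of the board, 30 mm above the worktop; axes of the board, the hinge runs along y.
- card_place (a point): Where the middle of the loose card lies while it is filed: on the pile, 23 mm above the worktop; axes of the board. Two fixed upright posts, 6 mm thick, stand at x = +53, y = -40 and +40 mm from this point and end 62 mm above the worktop.
- card_center (a point): Middle of the loose recipe card: stiff white plastic with a grey panel and lines on its face, 130 mm (x) x 124 mm (y) x 4 mm, 0.1 kg with its clip; z is the normal of its face. Two round 10 mm holes at x = +53, y = -40 and +40 mm sit on the posts with 2 mm of play. The black clip is fixed on the opposite edge (-x).
- clip_grip (a point): Grip point of the black clip on the card's -x edge, at x = -57, y = -10, z = +10 mm of card_center. The clip is a bar 16 mm wide (x, flush with the edge), 62 long (y, 10 mm off this point), top 12 mm above the card's underside; on it a bar 14 mm wide, 30 long, centred here, top 22 mm above the underside. Grasp across the 16 mm from above, tips above the card's face.
- rest_seat (a point): Point on the fixed wooden book rest, 44 mm above the worktop, where the middle of the card's underside belongs. The panel, 180 mm wide, 158 long, slopes 20 degrees: x runs up the slope (away from the robot), z is its normal. At the low edge two stops, 14 mm high, inner faces at x = -66 mm, cover y = -80..-36 and +36..+80 mm, with a gap for a finger between.
- sugar_jar: Clear jar with a grey lid, 90 mm wide, 144 mm high; leave alone. Origin: middle of its underside.
- timer: Round wind-up kitchen timer, 60 mm wide, 41 mm high; leave alone. Origin: middle of its underside.
- red_mug: Red mug, 84 x 119 x 95 mm; leave alone. Origin: middle of its underside.

How it is judged (in metres and radians):
On the way, in this order (a step that is already met when the one before it is completed fails the run):
1. the lever is up and the rings are open, the card still on its posts (value of joint each of lever, rings above 0.85 rad and horizontal distance between card_center and card_place below 0.012 m and distance between card_center and card_place below 0.02 m), for 0.2 s.
2. the card is lifted clear above the posts (z of card_center in the frame of card_place above 0.05 m).
3. the card lies on the book rest, clip edge lowest, and is let go (x of card_center in the frame of rest_seat between -0.012 and 0.015 m and y of card_center in the frame of rest_seat between -0.025 and 0.025 m and z of card_center in the frame of rest_seat below 0.008 m and angle between the z axis of card_center and the z axis of rest_seat, either way round below 0.07 rad and angle between the x axis of card_center and the x axis of rest_seat, either way round below 0.2 rad and x of clip_grip in the frame of rest_seat below -0.03 m and z of clip_grip in the frame of rest_seat above 0.005 m and contact force between the fingers and card below 0.2 N and linear speed of card below 0.02 m/s), for 0.3 s.
4. the lever is pressed down and the rings are shut (value of joint each of lever, rings below 0.06 rad), for 0.2 s.
At the end, for the whole second after the job is handed in: Lever down and rings shut (each within 0.06 rad). Card released and at rest on the book rest, face up, clip edge lowest: its middle within 12 mm down, 15 mm up and 25 mm across of the seat point, flat on the panel (0.07 rad, 6 mm), turned less than 0.2 rad (all of step 3 and all of step 4); the robot touches nothing.
It fails at once if the jar is pushed more than 30 mm (distance of sugar_jar from where it was at the start of the episode above 0.03 m).
It fails at once if the kitchen timer is pushed more than 30 mm (distance of timer from where it was at the start of the episode above 0.03 m).
It fails at once if the red mug is pushed more than 30 mm (distance of red_mug from where it was at the start of the episode above 0.03 m).
It also fails if it takes over 58 s, if anything falls off the work surface, if the arm or the gripper's body presses on something with over 40 N, if the wrist force passes 120 N, or if a joint passes its speed limit or range.

### The arm

A 6-joint arm with a two-finger parallel gripper is mounted at the origin on a cart in front of the work surface, level with it; the furniture and walls round the work are solid. World frame = base frame: x ahead of the robot, y to its left, z up, the work surface at z = 0. Lengths are in mm, angles in rad, forces in N, time in s.
With the tool pointing down it reaches from about 300 to 875 mm from the base axis. Payload 4.2 kg.
Tool frame: the origin (TCP) lies midway between the tips of the shut fingers; the grasp point (between the pads) lies 19 mm behind it; y points along the fingers, x is the direction in which the jaws open and shut, and the axes are right-handed (so a half turn about y gives the same grasp; the last joint's range is limited). The gripper opens to 85 mm and grips with 20 to 120 N. Pads are 22 mm wide; open, the fingers measure 114 mm over their backs; the gripper's body (76 mm by 85 mm) begins 54 mm behind the grasp point. The pads swing forward as they close: fully open they stand 13 mm farther back than shut.
Start: joints at [1.28, 0.32, 1.565, -0, 1.257, -0.02], TCP at [153.815, 554.06, 231.338] pointing down, gripper open.
Joint ranges: [-3.11, 3.11], [-0.84, 2.01], [0.21, 2.61], [-1.34, 4.49], [0.05, 2.63], [-2.56, 2.56]. Speed limits (rad/s): [2.57, 2.57, 3.14, 3.14, 3.14, 3.14].

### API

Orientations are given as a rotation vector (axis times angle).
In Python, from plant import env, imaging gives the robot as it stands.
- The arm moves only by the tool play_rows, never from a script. Its argument "deltas" is a list of rows, each a list of 7 numbers: the shift along the world's x, y, z in mm, then the turn, a rotation vector about the world's x, y, z in rad, then the finger opening in mm, from 0 to 85.4. In form: [[tx, ty, tz, ax, ay, az, fingers], ...]. A call has 1 to 8 rows; each row is the pose to reach, as a shift and turn from the pose measured when the call began; what a row does not reach only later rows make up. A row lasts 1/10 s, in which the tool goes at most 50 mm and 8.59 degrees, less where a joint would pass 70% of its speed; a pose out of reach is approached as far as the arm can. A call with a gripper value outside its range is refused whole. The fingers move at their own pace and stop on an object; "grip_force" is the grip in N (left out, the last holds). Time passes only in rows, so rows that repeat a pose let the fingers close. It gives the time, the measured TCP pose, the force and the opening at its end, in the units of the state.
- env.get_state(): the state, without advancing time (a new reading comes with each control period).
- imaging.grab_frame(name): name is "scene" or "top" or "wrist"; returns a dict with "color" (420x560x3 uint8, red, green, blue), "mtx" (3x3 intrinsics, pixels), "cam_to_world" (4x4, takes a point from camera to world coordinates); the wrist camera has in their place "tool_from_camera" (4x4, takes a point from camera to tool coordinates, whose origin is the TCP and whose axes are the tool frame's). Camera axes: x right, y down, z forward; pixel columns grow to the right and rows downward; lengths in mm; the calibration is good to about 2 mm. A picture is of the moment at which its call begins: read the wrist's pose just before it. There is no depth.
- env.finish_job(): hands the job in, once; it reports no verdict.
The state is a dict: "t": time; "qpos": joint angles; "qvel": joint speeds; "tau": joint torques, N m; "tcp_pos": TCP position; "ee_rot": TCP orientation; "contact_force": force on the tool from outside, world axes, zero at the start; "wrist_torque": the same for the moment, N m; "grip_width": finger opening in mm.
Only numpy, scipy, OpenCV 4.12 (cv2) and the standard library are available. Lean on these libraries where they do the work, as an engineer would, in place of code of your own. Each camera call takes 0.05 s, during which the arm holds its last target.

## Working session

There is one attempt and no reset: what is moved stays moved. The work goes in short steps, Python scripts to look and compute and a tool call to move; the robot and the scene stay as the last step left them, time stands still between calls to the robot, and variables do not carry over. Pictures are saved under pics/ and viewed, and the job is handed in when it is done.

Besides the shell and the picture viewer there is one more tool, called as name(argument=value, ...), one argument or row to a line, values as JSON. play_rows: Moves the arm, as the interface text tells. Its arguments: {"type":"object","properties":{"deltas":{"type":"array","items":{"type":"array","items":{"type":"number"}}},"grip_force":{"type":"number"}},"required":["deltas"]}

```bash
ls; mkdir -p pics
python3 - <<'E'
from plant import env, imaging
import cv2,numpy as np
s=env.get_state()
for k,v in s.items(): print(k,np.round(v,3))
for n in ("scene","top","wrist"):
    f=imaging.grab_frame(n); cv2.imwrite(f"pics/{n}0.png",f["color"][:,:,::-1])
    print(n,np.round(f["mtx"],1).tolist(),np.round(f.get("cam_to_world",f.get("tool_from_camera")),3).tolist())
E
```

```text
pics
t 0.0
qpos [ 1.28   0.32   1.566 -0.     1.257 -0.02 ]
qvel [-0.    -0.001  0.    -0.     0.    -0.001]
tau [ 1.0000e-03 -4.1553e+01 -2.3416e+01  0.0000e+00  8.0000e-03 -0.0000e+00]
tcp_pos [153.691 553.585 230.46 ]
ee_rot [-1.326 -1.006  1.009]
contact_force [-0.113  0.025 -0.026]
wrist_torque [ 0.017 -0.003  0.001]
grip_width 85.156
scene [[425.2, 0.0, 280.1], [0.0, 425.2, 216.4], [0.0, 0.0, 1.0]] [[-0.898, -0.246, 0.364, 265.248], [-0.439, 0.475, -0.763, 855.591], [0.014, -0.845, -0.535, 634.998], [0.0, 0.0, 0.0, 1.0]]
top [[397.2, 0.0, 281.4], [0.0, 397.2, 211.6], [0.0, 0.0, 1.0]] [[-0.028, -0.988, 0.149, 512.833], [-1.0, 0.03, 0.009, 53.806], [-0.014, -0.148, -0.989, 1064.982], [0.0, 0.0, 0.0, 1.0]]
wrist [[301.8, 0.0, 275.6], [0.0, 301.8, 211.5], [0.0, 0.0, 1.0]] [[1.0, -0.002, -0.001, -0.102], [0.0, -0.326, 0.945, -142.711], [-0.002, -0.945, -0.326, 84.478], [0.0, 0.0, 0.0, 1.0]]
```

View pics/scene0.png

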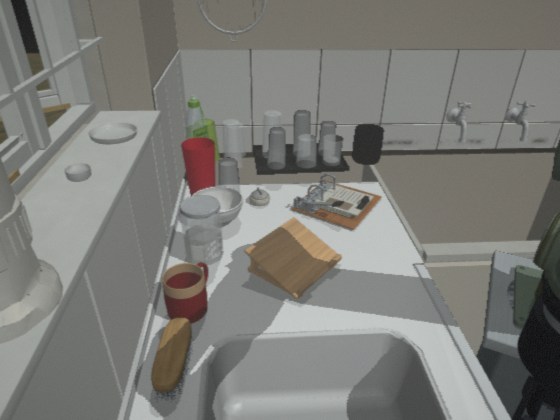

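View pics/top0.png

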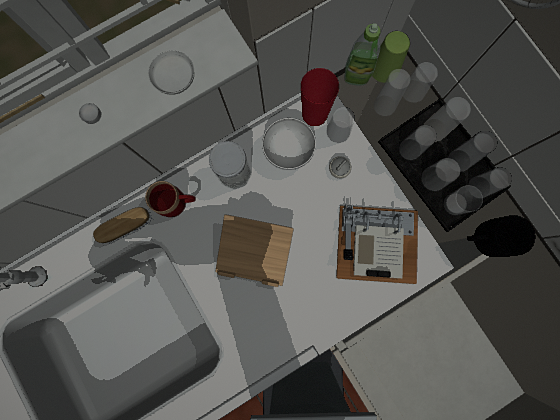

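View pics/wrist0.png

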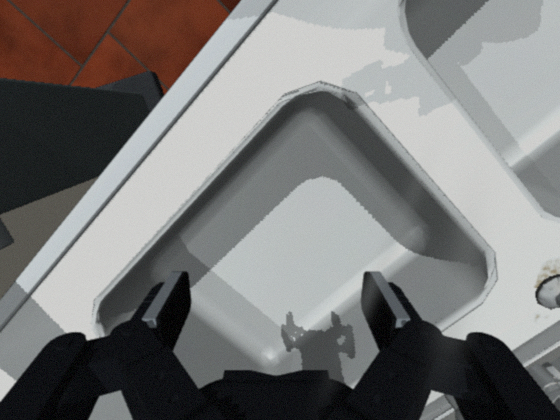

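Top view: board around pixel (378,245), rest (255,250), jar (228,160), mug (165,200), timer (340,165). Now enlarging the board and the rest.

```bash
cat > h.py <<'E'
import cv2,numpy as np
from plant import env,imaging
from scipy.spatial.transform import Rotation as R
def ray(f,u,v,T=None):
    T=f["cam_to_world"] if T is None else T
    T=np.array(T); d=np.linalg.inv(f["mtx"])@[u,v,1]; return T[:3,3],T[:3,:3]@d
def onz(f,u,v,z,T=None):
    o,d=ray(f,u,v,T); return o+d*(z-o[2])/d[2]
def proj(f,p,T=None):
    T=np.array(f["cam_to_world"] if T is None else T); q=np.linalg.inv(T)@np.r_[p,1]; q=f["mtx"]@q[:3]; return q[:2]/q[2]
def wristT(s,f):
    T=np.eye(4);T[:3,:3]=R.from_rotvec(s["ee_rot"]).as_matrix();T[:3,3]=s["tcp_pos"]; return T@np.array(f["tool_from_camera"])
E
python3 - <<'E'
from h import *
im=cv2.imread("pics/top0.png")
c=im[190:300,320:440]; cv2.imwrite("pics/b1.png",cv2.resize(c,None,fx=5,fy=5,interpolation=cv2.INTER_CUBIC))
c=im[195:305,200:320]; cv2.imwrite("pics/r1.png",cv2.resize(c,None,fx=5,fy=5,interpolation=cv2.INTER_CUBIC))
E
```

```text
(no output)
```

View pics/b1.png

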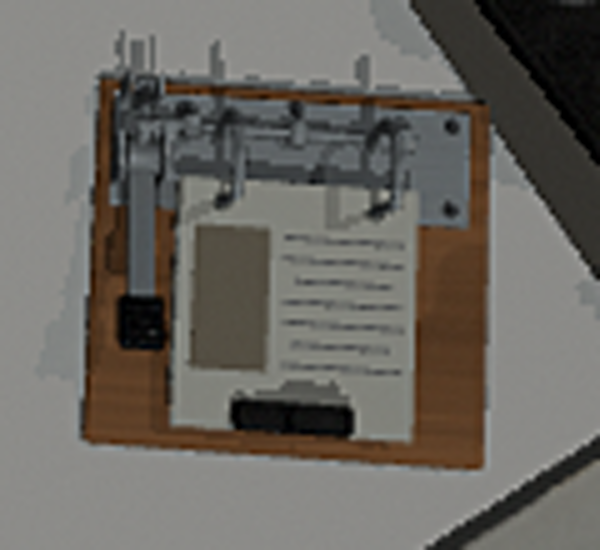

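View pics/r1.png

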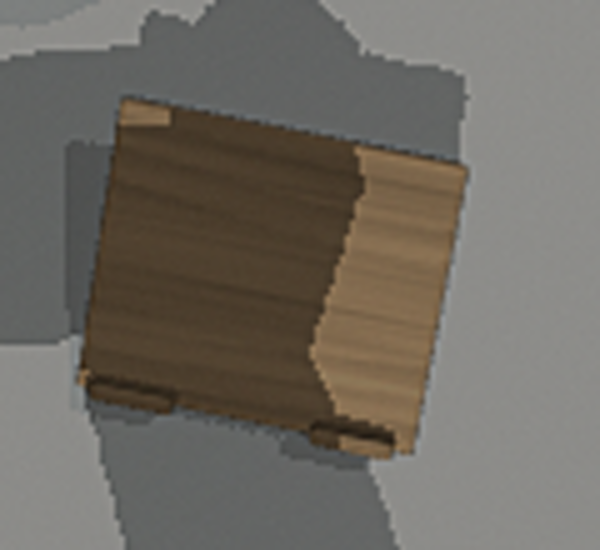

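Run:
```python
from h import *
from scipy.optimize import least_squares
f=imaging.grab_frame("top")
def px(u,v,o): return np.array([(u+.5)/5-.5+o[0],(v+.5)/5-.5+o[1]])
B=[px(*p,(320,190)) for p in [(100,75),(490,102),(483,467),(83,440)]]
W=np.array([onz(f,*b,9) for b in B]); print(np.round(W,1))
print("sides",[round(np.linalg.norm(W[i]-W[(i+1)%4]),1) for i in range(4)])
loc=np.array([[110,105],[110,-105],[-85,-105],[-85,105]])
def fit(loc,W):
    l=loc-loc.mean(0); w=W-W.mean(0)
    a=np.arctan2((l[:,0]*w[:,1]-l[:,1]*w[:,0]).sum(),(l*w).sum()); c,s=np.cos(a),np.sin(a)
    t=W.mean(0)-np.array([[c,-s],[s,c]])@loc.mean(0); return t,a
t,a=fit(loc,W[:,:2]); print("file",t,a)
c,s=np.cos(a),np.sin(a); M=np.array([[c,-s],[s,c]])
# checks
for n,p,pt in [("pad",(142,322),(65-91*np.cos(np.radians(15)),84,54+4)),("barL",(232,415),None),]:
    if pt: 
        q=np.r_[t+M@pt[:2],pt[2]]; print(n,q,"pred px",(proj(f,q)-[320,190])*5,"seen",p)
rc=[px(*p,(200,195)) for p in [(122,98),(467,165),(412,455),(80,380)]]
z=[44+82*np.sin(np.radians(20))]*2+[44-76*np.sin(np.radians(20))]*2
V=np.array([onz(f,*b,zz) for b,zz in zip(rc,z)]);print(np.round(V,1))
print("sides",[round(np.linalg.norm(V[i]-V[(i+1)%4]),1) for i in range(4)])
```

```text
[[ 686.   -93.4    9. ]
 [ 665.1 -301.     9. ]
 [ 473.1 -282.3    9. ]
 [ 492.7  -74.9    9. ]]
sides [np.float64(208.7), np.float64(192.9), np.float64(208.3), np.float64(194.2)]
file [ 566.78845726 -186.70088444] -0.09698093848399417
pad [ 552.13044482 -100.87828642   58.        ] pred px [138.85097    318.55750715] seen (142, 322)
[[659.9 208.4  72. ]
 [620.7  35.1  72. ]
 [476.3  67.4  18. ]
 [519.6 239.8  18. ]]
sides [np.float64(177.8), np.float64(157.5), np.float64(177.7), np.float64(153.6)]
```

Run:
```python
from h import *
s=env.get_state(); print(s["t"])
print(np.round(R.from_rotvec(s["ee_rot"]).as_matrix(),3))
f=imaging.grab_frame("top")
for n,u,v,z in [("jar lid",228,152,144),("mug",163,195,95),("timer",340,163,41)]: print(n,np.round(onz(f,u,v,z)))
```

```text
0.2
[[ 0.267 -0.    -0.964]
 [ 0.964 -0.001  0.267]
 [-0.001 -1.    -0.   ]]
jar lid [800. 187. 144.]
mug [709. 357.  95.]
timer [792. -96.  41.]
```

play_rows(
  deltas=[
    [12,-22,2,0,0,0.02,85],
    [35,-65,4,0,0,0.04,85],
    [59,-108,6,0,0,0.06,85],
    [82,-152,8,0,0,0.08,85],
    [106,-195,10,0,0,0.1,85],
    [129,-238,10,0,0,0.12,85],
    [153,-282,10,0,0,0.14,85],
    [176,-325,10,0,0,0.17,85],
  ],
  grip_force=40,
)

```text
t: 1.05
tcp_pos: [330.2, 227.0, 241.1]
ee_rot: [-1.255, -1.136, 1.136]
contact_force: [0.7, 1.5, 0.6]
grip_width: 85.2
```

play_rows(
  deltas=[
    [22,-40,0,0,0,0,50],
    [46,-84,0,0,0,0,50],
    [69,-127,0,0,0,0,50],
    [93,-170,0,0,0,0,50],
    [117,-214,0,0,0,0,50],
    [140,-257,0,0,0,0,50],
    [164,-300,0,0,0,0,50],
    [188,-345,0,0,0,0,50],
  ],
)

```text
t: 1.85
tcp_pos: [518.4, -119.1, 241.2]
ee_rot: [-1.256, -1.136, 1.135]
contact_force: [1.0, 0.6, -0.5]
grip_width: 49.5
```

play_rows(
  deltas=[
    [12,-22,0,0,0,0.0,50],
    [12,-22,0,0,0,0.0,50],
    [12,-22,0,0,0,0.0,50],
  ],
)

```text
t: 2.15
tcp_pos: [530.1, -141.2, 240.6]
ee_rot: [-1.254, -1.135, 1.134]
contact_force: [0.1, 1.0, 0.1]
grip_width: 50.0
```

Run:
```python
from h import *
import pickle
s=env.get_state(); f=imaging.grab_frame("wrist"); cv2.imwrite("pics/w1.png",f["color"][:,:,::-1])
pickle.dump((s,f),open("w1.pkl","wb"))
print(s["t"],s["tcp_pos"],s["ee_rot"],s["qpos"],s["grip_width"],s["contact_force"])
```

```text
2.15 [ 530.05265678 -141.2348669   240.61138924] [-1.25443814 -1.13461202  1.13419379] [-2.81725540e-01  2.72389438e-01  1.60882103e+00  6.42774337e-04
  1.26090169e+00 -1.75179355e+00] 49.95549420526471 [0.10677602 0.97110229 0.06594819]
```

View pics/w1.png

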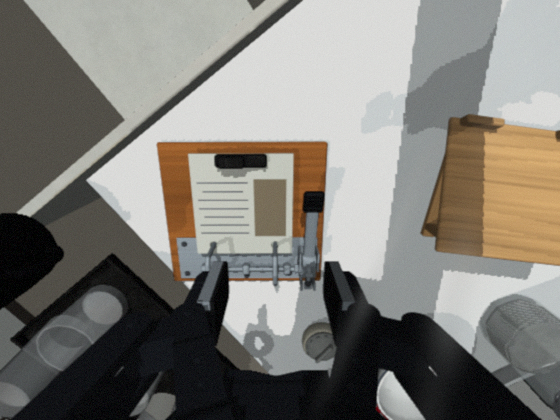

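The wrist picture shows the board's near corners at (159,142) and (327,142), the pad at (313,201), the clip at (241,161). Zooming for accuracy.

Run:
```python
import cv2
im=cv2.imread("pics/w1.png"); c=im[130:290,150:340]; cv2.imwrite("pics/w1z.png",cv2.resize(c,None,fx=4,fy=3.75 if 0 else 4,interpolation=cv2.INTER_CUBIC)[:600])
```

```text
(no output)
```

View pics/w1z.png

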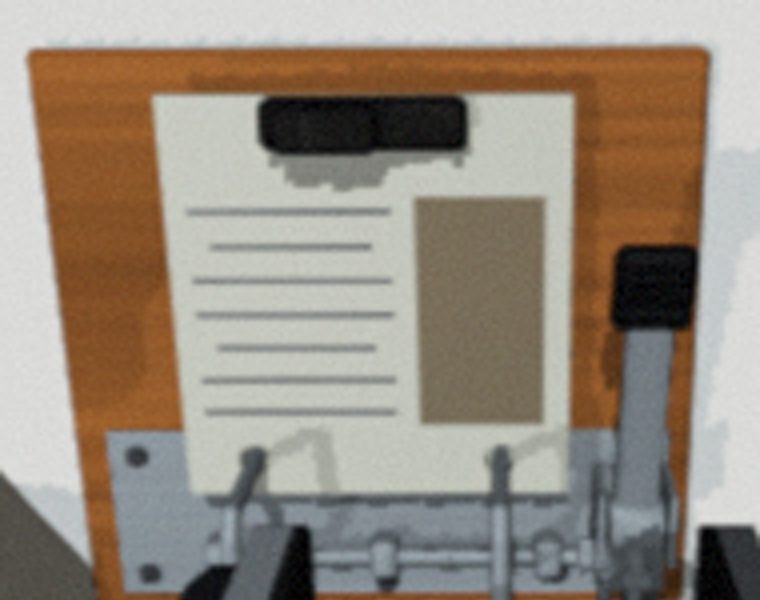

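Run:
```python
from h import *
import pickle
s,f=pickle.load(open("w1.pkl","rb")); T=wristT(s,f)
px=lambda u,v:((u+.5)/4-.5+150,(v+.5)/4-.5+130)
P=lambda u,v,z:onz(f,*px(u,v),z,T)
A=P(28,47,9);B=P(708,47,9); print(A,B,np.linalg.norm(A-B)); d=(B-A)[:2]; a=np.arctan2(-d[0],d[1]); print("yaw",a)
c,s_=np.cos(a),np.sin(a);M=np.array([[c,-s_],[s_,c]])
t=((A+B)/2)[:2]-M@[-85,0]; print("file",t)
q=P(655,287,54+2); print("pad mid",q,"in board",M.T@(q[:2]-t), "want -23,84")
# upper edges of card z 25
for u,v in [(153,95),(575,95),(568,493),(190,493)]: print("card corner",np.round(M.T@(P(u,v,25)[:2]-t),1))
for u,v,z in [(258,124,38),(467,124,33),(360,96,37),(375,124,44)]: print("clip",np.round(M.T@(P(u,v,z)[:2]-t),1))
print("posts",[np.round(M.T@(P(u,v,62)[:2]-t),1) for u,v in [(254,457),(499,457)]])
```

```text
[ 470.03205723 -280.55861939    9.        ] [491.24336463 -75.17613874   9.        ] 206.4748965827493
yaw -0.10291224413763643
file [ 565.18799353 -186.59948723]
pad mid [ 550.69338163 -100.56283373   56.        ] in board [-23.25652819  84.09240998] want -23,84
card corner [-72.8 -62. ]
card corner [-72.8  62.2]
card corner [57.3 62.4]
card corner [ 57.3 -62.2]
clip [-66.5 -29.1]
clip [-65.6  30.5]
clip [-74.3   0.3]
clip [-67.5   5. ]
posts [array([ 26.9, -31.8]), array([26.9, 39.8])]
```

play_rows(
  deltas=[
    [10,20,-20,0,0,0,50],
    [21,40.5,-50,0,0,0,50],
    [21,40.5,-90,0,0,0,50],
    [21,40.5,-130,0,0,0,50],
    [21,40.5,-160,0,0,0,50],
    [21,40.5,-185,0,0,0,50],
    [21,40.5,-200,0,0,0,50],
    [21,40.5,-200,0,0,0,50],
  ],
)

```text
t: 3.0
tcp_pos: [548.6, -98.3, 39.2]
ee_rot: [-1.249, -1.134, 1.138]
contact_force: [1.0, -0.2, 0.3]
grip_width: 50.2
```

Run:
```python
from h import *
s=env.get_state(); f=imaging.grab_frame("wrist"); cv2.imwrite("pics/w2.png",f["color"][:,:,::-1])
print(s["t"],s["tcp_pos"],s["grip_width"],s["contact_force"])
```

```text
3.0 [548.64724219 -98.30277943  39.17396885] 50.22011419344679 [ 1.00097262 -0.1514308   0.34654969]
```

View pics/w2.png

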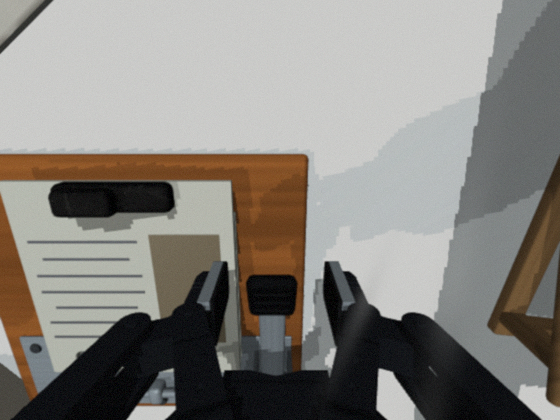

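The pad (272,293) stands between the two fingers, slightly off centre. Correcting and gripping.

play_rows(
  deltas=[
    [2,-2,0,0,0,0,35],
    [2,-2,0,0,0,0,20],
    [2,-2,0,0,0,0,20],
    [2,-2,0,0,0,0,20],
    [2,-2,0,0,0,0,20],
  ],
  grip_force=35,
)

```text
t: 3.55
tcp_pos: [553.0, -100.8, 42.1]
ee_rot: [-1.254, -1.138, 1.135]
contact_force: [-0.8, 0.8, 7.3]
grip_width: 22.8
```

play_rows(
  deltas=[
    [2,0,7,0,0,0,20],
    [5,0,15,0,0,0,20],
    [9,-1,22,0,0,0,20],
    [13,-1,29,0,0,0,20],
    [18,-2,34,0,0,0,20],
    [22,-2,39,0,0,0,20],
    [29,-3,46,0,0,0,20],
    [36,-4,51,0,0,0,20],
  ],
)

```text
t: 4.35
tcp_pos: [589.8, -104.5, 94.4]
ee_rot: [-1.255, -1.139, 1.134]
contact_force: [0.5, 1.1, -4.6]
grip_width: 23.1
```

play_rows(
  deltas=[
    [7,-1,5,0,0,0,20],
    [14,-1,8,0,0,0,20],
    [21,-2,11,0,0,0,20],
    [21,-2,11,0,0,0,20],
  ],
)

```text
t: 4.75
tcp_pos: [613.3, -106.7, 106.9]
ee_rot: [-1.258, -1.142, 1.132]
contact_force: [3.1, -0.1, 0.4]
grip_width: 22.9
```

Run:
```python
from h import *
s=env.get_state(); print(s["t"],s["tcp_pos"],s["grip_width"],s["contact_force"])
f=imaging.grab_frame("wrist"); cv2.imwrite("pics/w3.png",f["color"][:,:,::-1])
f=imaging.grab_frame("top"); cv2.imwrite("pics/t3.png",cv2.resize(f["color"][180:310,310:450,::-1],None,fx=4,fy=4))
```

```text
4.75 [ 613.29976013 -106.74381225  106.85088051] 22.890815843292827 [ 3.12162993 -0.06798195  0.3625689 ]
```

View pics/w3.png

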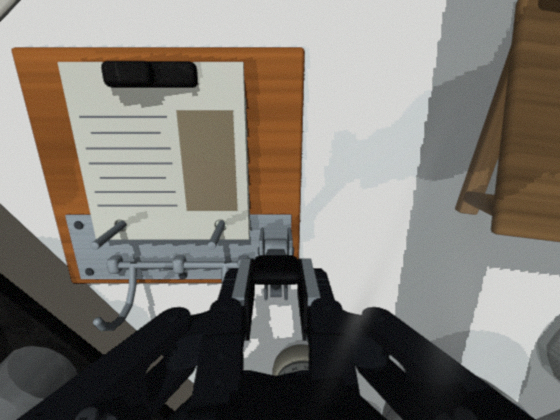

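View pics/t3.png

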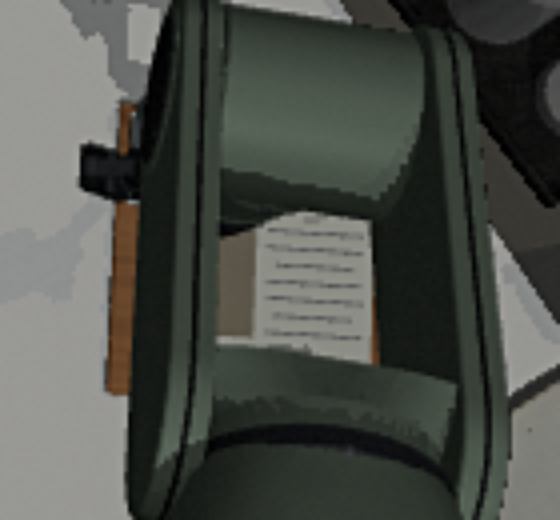

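The lever is up and the right ring (tip at 100,322) leans back, clear of the posts (105,233) and (218,231). Letting go and rising.

play_rows(
  deltas=[
    [0,0,0,0,0,0,45],
    [0,0,0,0,0,0,45],
    [0,0,5,0,0,0,45],
    [0,0,30,0,0,0,45],
    [0,0,60,0,0,0,45],
    [-20,0,100,0,0,0,45],
    [-50,-20,120,0,0,-0.1,45],
    [-80,-40,120,0,0,-0.2,45],
  ],
)

```text
t: 5.65
tcp_pos: [533.0, -147.1, 230.4]
ee_rot: [-1.347, -0.993, 0.979]
contact_force: [0.3, -0.7, -0.0]
grip_width: 45.0
```

Run:
```python
from h import *
s=env.get_state(); print(s["t"],s["tcp_pos"],s["grip_width"],s["contact_force"])
f=imaging.grab_frame("wrist"); cv2.imwrite("pics/w4.png",f["color"][:,:,::-1])
```

```text
5.65 [ 533.04005353 -147.145878    230.40947892] 44.99737496571254 [ 0.33473273 -0.67087298 -0.0477581 ]
```

View pics/w4.png

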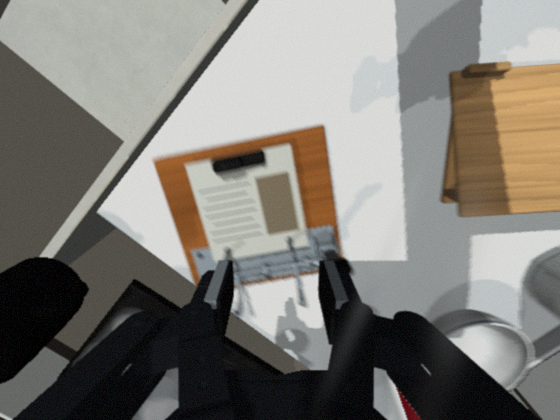

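play_rows(
  deltas=[
    [-4,-6,0,0,0,-0.14,40],
    [-8,-12,0,0,0,-0.28,40],
    [-13,-18,-5,0,0,-0.42,40],
    [-18,-24,-15,0,0,-0.56,40],
    [-23,-30,-30,0,0,-0.7,40],
    [-28,-36,-50,0,0,-0.84,40],
    [-33,-43,-70,0,0,-0.98,40],
    [-33,-43,-90,0,0,-1.12,40],
  ],
)

```text
t: 6.5
tcp_pos: [492.9, -192.8, 138.2]
ee_rot: [-1.573, -0.106, 0.111]
contact_force: [1.0, 0.1, 0.4]
grip_width: 39.7
```

Run:
```python
from h import *
s=env.get_state(); M=R.from_rotvec(s["ee_rot"]).as_matrix(); print(np.round(M,3), np.arctan2(M[1,0],M[0,0]))
```

```text
[[ 0.99  -0.002 -0.138]
 [ 0.138 -0.005  0.99 ]
 [-0.003 -1.    -0.005]] 0.1380248848335228
```

Turn remaining: -0.24; go to (499.8, -190, 75) and look.

play_rows(
  deltas=[
    [3,1,-10,0,0,-0.12,40],
    [7,3,-30,0,0,-0.24,40],
    [7,3,-55,0,0,-0.24,40],
    [7,3,-63,0,0,-0.24,40],
    [7,3,-63,0,0,-0.24,40],
  ],
)

```text
t: 7.0
tcp_pos: [498.8, -189.4, 74.2]
ee_rot: [-1.573, 0.085, -0.075]
contact_force: [0.5, 0.3, 0.4]
grip_width: 39.7
```

Run:
```python
from h import *
s=env.get_state(); M=R.from_rotvec(s["ee_rot"]).as_matrix(); print(s["tcp_pos"],np.round(M,3), np.arctan2(M[1,0],M[0,0]))
f=imaging.grab_frame("wrist"); cv2.imwrite("pics/w5.png",f["color"][:,:,::-1])
T=wristT(s,f); print(proj(f,[499.8,-190,43],T))
```

```text
[ 498.82568256 -189.39094096   74.20819459] [[ 0.995 -0.007  0.101]
 [-0.101 -0.003  0.995]
 [-0.006 -1.    -0.004]] -0.10165685651181498
[278.27849133 247.7496657 ]
```

View pics/w5.png

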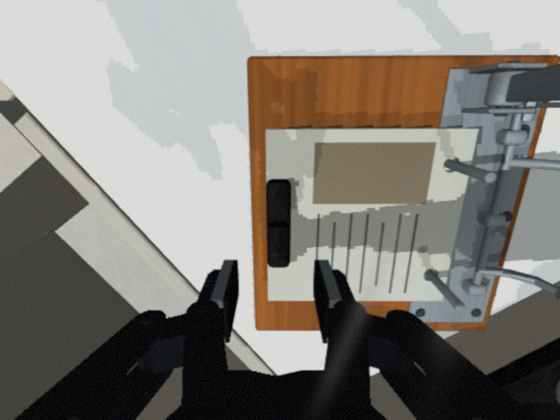

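The raised bar's middle is at (278,245), predicted (278,248): agrees. Descend and grip.

play_rows(
  deltas=[
    [1,-0.5,-20,0,0,0,40],
    [1,-0.5,-38,0,0,0,40],
    [1,-0.5,-45,0,0,0,40],
    [1,-0.5,-45,0,0,0,40],
    [1,-0.5,-45,0,0,0,25],
    [1,-0.5,-45,0,0,0,8],
    [1,-0.5,-45,0,0,0,8],
    [1,-0.5,-45,0,0,0,8],
  ],
  grip_force=80,
)

```text
t: 7.85
tcp_pos: [501.4, -190.6, 31.7]
ee_rot: [-1.574, 0.081, -0.078]
contact_force: [-1.2, 0.4, 6.6]
grip_width: 11.7
```

play_rows(
  deltas=[
    [0,0,0,0,0,0,8],
    [0,0,0,0,0,0,8],
  ],
)

```text
t: 8.05
tcp_pos: [501.5, -190.6, 31.9]
ee_rot: [-1.575, 0.081, -0.079]
contact_force: [-1.0, -0.0, -2.1]
grip_width: 11.8
```

Run:
```python
from h import *
s=env.get_state(); print(s["tcp_pos"],s["grip_width"],s["contact_force"],s["wrist_torque"])
f=imaging.grab_frame("wrist"); cv2.imwrite("pics/w6.png",f["color"][:,:,::-1])
```

```text
[ 501.53530514 -190.64551952   31.9144919 ] 11.849389557438398 [-0.97461745 -0.0428992  -2.05924236] [-0.03629043  0.01511598 -0.02534682]
```

View pics/w6.png

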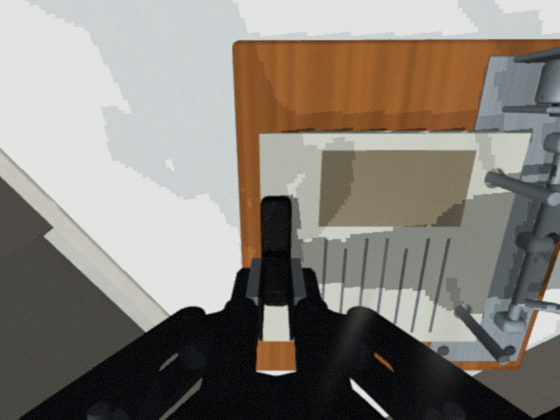

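The clip is between the fingertips (275,275), the grip seems sound. Lift straight up.

play_rows(
  deltas=[
    [0,0,4,0,0,0,8],
    [0,0,12,0,0,0,8],
    [0,0,22,0,0,0,8],
    [0,0,34,0,0,0,8],
    [0,0,48,0,0,0,8],
    [0,0,64,0,0,0,8],
    [0,0,82,0,0,0,8],
    [0,0,100,0,0,0,8],
  ],
)

```text
t: 8.9
tcp_pos: [501.4, -190.6, 133.5]
ee_rot: [-1.575, 0.081, -0.079]
contact_force: [0.6, 0.5, -0.9]
grip_width: 11.6
```

play_rows(
  deltas=[
    [0,0,20,0,0,0,8],
    [0,0,40,0,0,0,8],
    [0,0,40,0,0,0,8],
  ],
)

```text
t: 9.2
tcp_pos: [503.3, -191.3, 177.2]
ee_rot: [-1.577, 0.075, -0.085]
contact_force: [-0.4, -0.3, -0.4]
grip_width: 11.8
```

Run:
```python
from h import *
s=env.get_state(); print(s["tcp_pos"],s["ee_rot"],s["grip_width"],s["contact_force"],s["wrist_torque"])
f=imaging.grab_frame("wrist"); cv2.imwrite("pics/w7.png",f["color"][:,:,::-1])
f=imaging.grab_frame("scene"); cv2.imwrite("pics/s7.png",cv2.resize(f["color"][100:300,200:450,::-1],None,fx=3,fy=3))
```

```text
[ 503.25298176 -191.29720527  177.20662562] [-1.57722505  0.07505772 -0.08471819] 11.779110090170507 [-0.40505119 -0.30759929 -0.42577389] [-0.0094976   0.01716519  0.02417727]
```

View pics/w7.png

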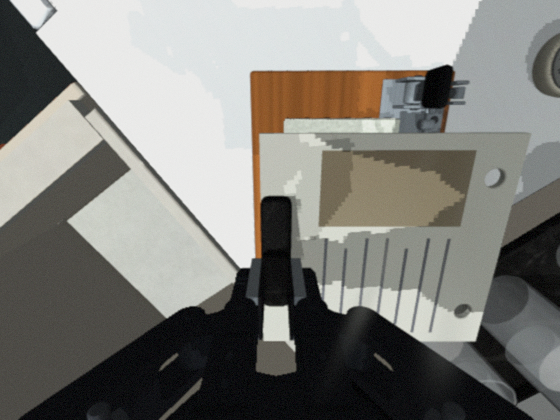

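View pics/s7.png

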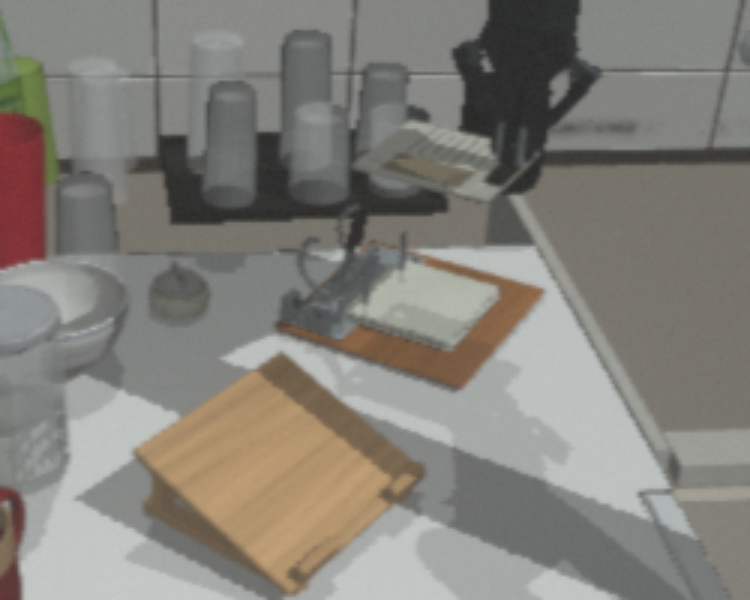

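The card hangs clear and level, at the same place in the hand as before the lift (near corner still at (260,134)). Now the rest: triangulate its corners from the top and scene pictures.

Run:
```python
from h import *
s=env.get_state()
ft=imaging.grab_frame("top");fs=imaging.grab_frame("scene")
im=fs["color"][210:310,235:350,::-1]; cv2.imwrite("pics/s8.png",cv2.resize(im,None,fx=6,fy=6,interpolation=cv2.INTER_CUBIC))
cv2.imwrite("pics/t8.png",cv2.resize(ft["color"][205:295,210:300,::-1],None,fx=6,fy=6,interpolation=cv2.INTER_CUBIC))
```

```text
(no output)
```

View pics/s8.png

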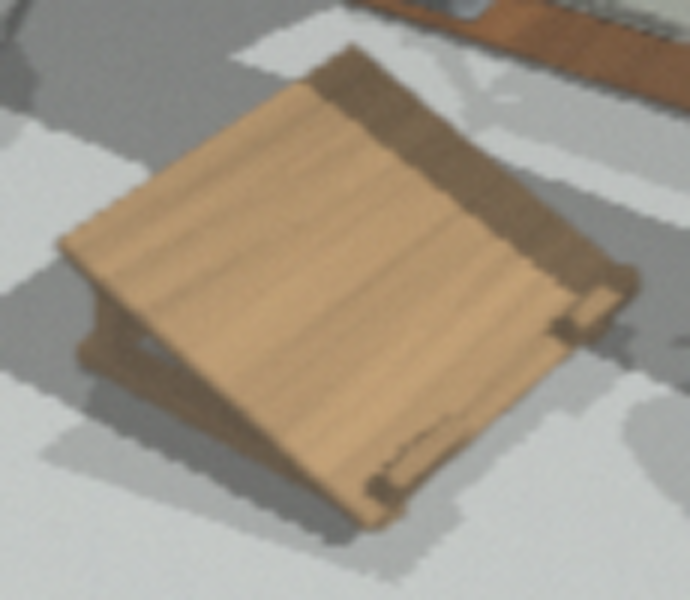

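View pics/t8.png

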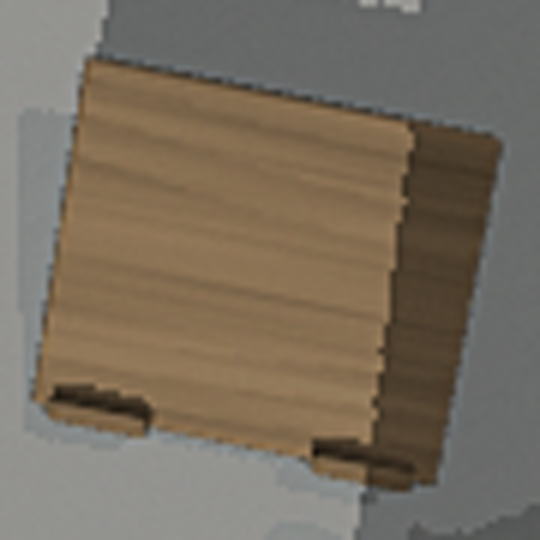

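Run:
```python
from h import *
ft=imaging.grab_frame("top");fs=imaging.grab_frame("scene")
T=lambda u,v:((u+.5)/6-.5+210,(v+.5)/6-.5+205); S=lambda u,v:((u+.5)/6-.5+235,(v+.5)/6-.5+210)
def P(c): 
    C=np.linalg.inv(np.array(c["cam_to_world"]))[:3]; return c["mtx"]@C
for n,a,b in [("HL",(88,58),(60,243)),("HR",(501,140),(352,45)),("LL",(37,402),(362,518))]:
    X=cv2.triangulatePoints(P(ft),P(fs),np.array(T(*a)),np.array(S(*b))).ravel(); X=X[:3]/X[3]
    print(n,np.round(X,1),"reproj err",np.round(proj(ft,X)-T(*a),2),np.round(proj(fs,X)-S(*b),2))
s20,c20=np.sin(np.radians(20)),np.cos(np.radians(20))
for L in (-74,-76,-78):
  H=158+L
  V=[onz(ft,*T(88,58),44+H*s20),onz(ft,*T(501,140),44+H*s20),onz(ft,*T(437,485),44+L*s20),onz(ft,*T(37,402),44+L*s20)]
  V=np.array(V); hi=(V[0]+V[1])/2; lo=(V[2]+V[3])/2; e1=V[0]-V[1];e2=V[3]-V[2]
  seat=lo+(hi-lo)*(-L)/158
  print(L,"len",np.linalg.norm(hi-lo),"w",np.linalg.norm(e1),np.linalg.norm(e2),"yaw",np.arctan2(-e1[0],e1[1]),np.arctan2(-e2[0],e2[1]),np.arctan2(*(hi-lo)[[1,0]]),"seat",seat)
# scene check w/ seat pose
y=-0.222;u=np.array([np.cos(y)*c20,np.sin(y)*c20,s20]);w=np.array([-np.sin(y),np.cos(y),0])
seat=lo+(hi-lo)*(78)/158; seat=V.mean(0)-0
for L in(-74,-76,-78):
  ctr=(hi+lo)/2; 
  for nm,p in [("HL",ctr+79*u+90*w),("HR",ctr+79*u-90*w),("LL",ctr-79*u+90*w)]: print(L,nm,np.round((proj(fs,p)-[235,210])*6,1),np.round((proj(ft,p)-[210,205])*6,1))
  break
```

```text
HL [660.2 208.4  68.2] reproj err [0.03 0.06] [-0.06 -0.01]
HR [620.6  34.9  68.2] reproj err [-0.05 -0.12] [0.11 0.02]
LL [519.3 240.3  17.6] reproj err [-0.32 -0.84] [0.97 0.12]
-74 len 155.912856479308 w 177.34720947559447 177.61500770727397 yaw -0.2265366202847998 -0.22885710512503793 -0.2171966147181584 seat [563.82440022 138.05702328  44.        ]
-76 len 156.0062007472793 w 177.4694693889527 177.7311281811584 yaw -0.22653662028479976 -0.22885710512503774 -0.21717392520583492 seat [565.66884392 137.71406954  44.        ]
-78 len 156.09955270160617 w 177.59172930231085 177.8472486550428 yaw -0.2265366202847998 -0.22885710512503757 -0.2171512665278408 seat [567.51576576 137.37065501  44.        ]
-74 HL [ 55.4 233.5] [83.8 53.7]
-74 HR [351.5  33.8] [502.8 134.9]
-74 LL [373.2 521.6] [ 30.5 402.6]
```

play_rows(
  deltas=[
    [0,15,10,0,0,0,8],
    [1,45,20,0,0,0,8],
    [2,80,30,0,0,0,8],
    [3,120,38,0,0,0,8],
    [4,160,38,0,0,0,8],
    [5,200,38,0,0,0,8],
    [6,235,38,0,0,0,8],
    [7,250,38,0,0,0,8],
  ],
)

```text
t: 10.3
tcp_pos: [507.1, 63.1, 210.6]
ee_rot: [-1.573, 0.08, -0.074]
contact_force: [0.5, -0.1, -0.4]
grip_width: 11.7
```

play_rows(
  deltas=[
    [0,0,0,0,0,-0.06,8],
    [0,0,0,0,0,-0.12,8],
    [0,0,0,0,0,-0.12,8],
  ],
)

```text
t: 10.6
tcp_pos: [506.8, 63.4, 210.6]
ee_rot: [-1.568, 0.175, -0.168]
contact_force: [-0.3, -0.6, -0.9]
grip_width: 11.8
```

Run:
```python
from h import *
import pickle
s=env.get_state(); print(s["t"],s["tcp_pos"],s["ee_rot"],s["grip_width"],s["qvel"])
M=R.from_rotvec(s["ee_rot"]).as_matrix();print(np.round(M,3),np.arctan2(M[1,0],M[0,0]))
f=imaging.grab_frame("wrist"); cv2.imwrite("pics/w9.png",f["color"][:,:,::-1])
pickle.dump((s,f),open("w9.pkl","wb"))
```

```text
10.6 [506.826731    63.35192786 210.62795527] [-1.56771224  0.17453838 -0.16758247] 11.792167729528881 [-9.95178407e-03  1.16067358e-03 -8.90082168e-05  1.22552552e-03
 -1.78399838e-03 -4.43491136e-02]
[[ 0.976 -0.005  0.216]
 [-0.216 -0.003  0.976]
 [-0.004 -1.    -0.004]] -0.21777755444792044
```

View pics/w9.png

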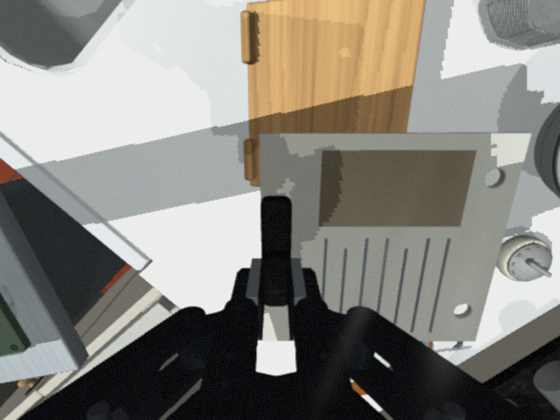

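The wrist picture shows both stops, at (249,12–62) and (250,140–185), and the panel's right-hand (high) edge. Zooming.

Run:
```python
import cv2
im=cv2.imread("pics/w9.png"); c=im[0:195,235:435]; cv2.imwrite("pics/w9z.png",cv2.resize(c[:,:45],None,fx=8,fy=3,interpolation=cv2.INTER_CUBIC)); cv2.imwrite("pics/w9y.png",cv2.resize(c[:140],None,fx=4,fy=4,interpolation=cv2.INTER_CUBIC))
```

```text
(no output)
```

View pics/w9z.png

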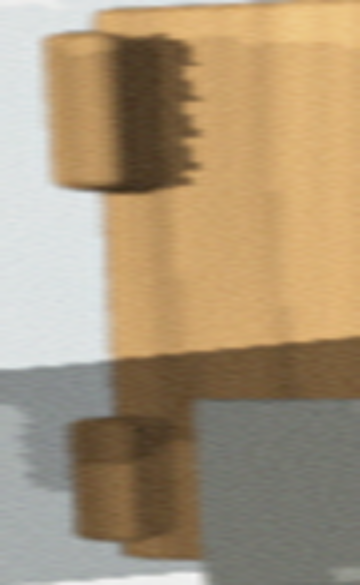

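View pics/w9y.png

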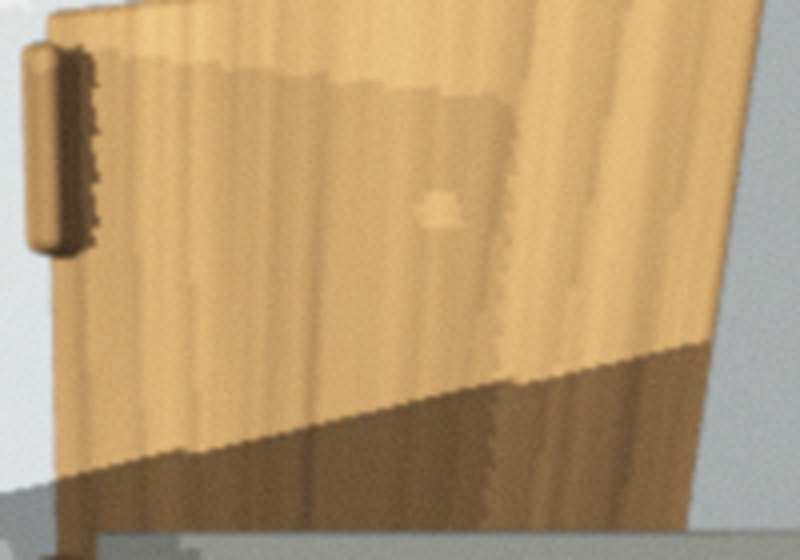

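Run:
```python
from h import *
import pickle
s,f=pickle.load(open("w9.pkl","rb"));T=wristT(s,f); print(T[:3,3])
px=lambda u,v:((u+.5)/8-.5+235,(v+.5)/3-.5)
s20,c20=np.sin(np.radians(20)),np.cos(np.radians(20))
z=44-66*s20+14*c20
pts=[onz(f,*px(u,v),z,T) for u,v in [(111,45),(115,180),(134,425),(140,530)]]
print(np.round(pts,1)); p=np.array(pts); d=p[0]-p[3]; yaw=np.arctan2(-d[0],d[1]); print("yaw",yaw,"len",np.linalg.norm(d), "ends 80..-80 =>",160)
# panel edges on slope plane via low edge in gap and high edge
px4=lambda u,v:((u+.5)/4-.5+235,(v+.5)/4-.5)
H=[px4(761,20),px4(688,525)]; L=[px(106,220),px(110,330)]
for yaw in (-0.222,):
  e=np.array([np.cos(yaw),np.sin(yaw)]);w=np.array([-e[1],e[0]])
  a=p[:,:2]@e; print("along",a,"across",p[:,:2]@w)
  seatx=a.mean()+66*c20+14*s20
  # slope plane through (seatx along, z=44)
  n=np.r_[-s20*e,c20]; 
  q0=np.r_[seatx*e,44]
  for nm,l in(("H",H),("L",L)):
    for u in l:
      o,dd=ray(f,*u,T); X=o+dd*((q0-o)@n)/(dd@n); print(nm,"slope coord",(X[:2]@e-seatx)/c20,"across",X[:2]@w)
  print("seat along",seatx)
```

```text
[525.39802792 145.98873995 352.98813111]
[[517.1 228.   34.6]
 [508.4 192.1  34.6]
 [492.1 117.8  34.6]
 [483.9  81.9  34.6]]
yaw -0.22353300949839217 len 149.80507023585224 ends 80..-80 => 160
along [454.20536163 453.66477539 454.06817094 453.97570913] across [336.25722165 299.35829584 223.29317976 186.45232744]
H slope coord 81.78511964088632 across 334.14252614202536
H slope coord 81.47540270795002 across 236.97613973051088
L slope coord -74.42094934334702 across 289.2807776936908
L slope coord -74.93449889657474 across 254.12136098793576
seat along 520.7864992508813
```

```bash
cat >> h.py <<'E'
def T4(p,r):
    T=np.eye(4);T[:3,:3]=r;T[:3,3]=p;return T
y=-0.223;s20,c20=np.sin(np.radians(20)),np.cos(np.radians(20))
Rr=np.array([[np.cos(y)*c20,-np.sin(y),-np.cos(y)*s20],[np.sin(y)*c20,np.cos(y),-np.sin(y)*s20],[s20,0,c20]])
rest=T4([565.3,138.9,44],Rr)
b=-0.10;Rb=R.from_euler('z',b).as_matrix()
cardfiled=T4(np.array([565.5,-186.6,0])+Rb@[-8,0,23],Rb)
tg=T4([501.5,-190.6,31.9],R.from_rotvec([-1.575,.081,-.079]).as_matrix())
card_tool=np.linalg.inv(tg)@cardfiled
E
python3 - <<'E'
from h import *
import pickle
print(np.round(card_tool,3))
s,f=pickle.load(open("w9.pkl","rb")); TC=np.array(f["tool_from_camera"])
C=np.linalg.inv(card_tool)@TC
for u,v in [(260,134),(530,134),(478,341)]:
    o,d=ray(f,u,v,C); print(np.round(o+d*(2-o[2])/d[2],1))
def goal(x,y,z):
    return rest@T4([x,y,z],np.eye(3))@np.linalg.inv(card_tool)
cur=T4(s["tcp_pos"],R.from_rotvec(s["ee_rot"]).as_matrix())
for h in (60,15,3,0):
    g=goal(2,0,2+h); print(h,np.round(g[:3,3],1),"delta",np.round(g[:3,3]-cur[:3,3],1),"rot",np.round(R.from_matrix(g[:3,:3]@cur[:3,:3].T).as_rotvec(),3))
E
```

```text
[[ 1.0000e+00 -2.0000e-03 -1.0000e-03  5.5271e+01]
 [-1.0000e-03 -6.0000e-03 -1.0000e+00  8.7860e+00]
 [ 2.0000e-03  1.0000e+00 -6.0000e-03  1.0519e+01]
 [ 0.0000e+00  0.0000e+00  0.0000e+00  1.0000e+00]]
[-63.   61.5   2. ]
[66.7 61.1  2. ]
[ 68.9 -63.    2. ]
60 [490.5 145.2  92.4] delta [ -16.3   81.9 -118.2] rot [-0.078 -0.343 -0.007]
15 [505.5 141.8  50.1] delta [  -1.3   78.5 -160.5] rot [-0.078 -0.343 -0.007]
3 [509.5 140.9  38.8] delta [   2.7   77.6 -171.8] rot [-0.078 -0.343 -0.007]
0 [510.5 140.7  36. ] delta [   3.7   77.3 -174.6] rot [-0.078 -0.343 -0.007]
```

play_rows(
  deltas=[
    [-4,15,-5,-0.016,-0.07,-0.001,8],
    [-8,32,-15,-0.033,-0.14,-0.003,8],
    [-12,50,-35,-0.049,-0.21,-0.004,8],
    [-15,66,-58,-0.065,-0.28,-0.006,8],
    [-17,76,-82,-0.078,-0.343,-0.007,8],
    [-17,82,-105,-0.078,-0.343,-0.007,8],
    [-17,82,-118,-0.078,-0.343,-0.007,8],
    [-17,82,-118,-0.078,-0.343,-0.007,8],
  ],
)

```text
t: 11.45
tcp_pos: [488.4, 144.5, 90.8]
ee_rot: [-1.594, -0.095, -0.444]
contact_force: [-0.1, -0.2, -0.6]
grip_width: 12.0
```

Run:
```python
from h import *
s=env.get_state(); cur=T4(s["tcp_pos"],R.from_rotvec(s["ee_rot"]).as_matrix())
print(s["t"],s["tcp_pos"],s["contact_force"],s["grip_width"])
c=np.linalg.inv(rest)@cur@card_tool; print("card in rest",np.round(c,3))
for h in (30,15,3,0):
    g=rest@T4([1,0,2+h],np.eye(3))@np.linalg.inv(card_tool); print(h,"delta",np.round(g[:3,3]-cur[:3,3],1),"rot",np.round(R.from_matrix(g[:3,:3]@cur[:3,:3].T).as_rotvec(),3))
f=imaging.grab_frame("scene"); cv2.imwrite("pics/s10.png",cv2.resize(f["color"][170:310,210:370,::-1],None,fx=4,fy=4,interpolation=cv2.INTER_CUBIC))
```

```text
11.45 [488.38956934 144.52066093  90.78041552] [-0.14701946 -0.21355208 -0.62021258] 11.962266248799256
card in rest [[ 1.0000e+00 -3.0000e-03  4.0000e-03 -4.3500e-01]
 [ 3.0000e-03  1.0000e+00  2.0000e-03 -1.0330e+00]
 [-4.0000e-03 -2.0000e-03  1.0000e+00  6.0884e+01]
 [ 0.0000e+00  0.0000e+00  0.0000e+00  1.0000e+00]]
30 delta [ 11.2  -1.4 -26.9] rot [ 0.002 -0.005 -0.002]
15 delta [ 16.2  -2.5 -41. ] rot [ 0.002 -0.005 -0.002]
3 delta [ 20.2  -3.4 -52.3] rot [ 0.002 -0.005 -0.002]
0 delta [ 21.2  -3.6 -55.1] rot [ 0.002 -0.005 -0.002]
```

View pics/s10.png

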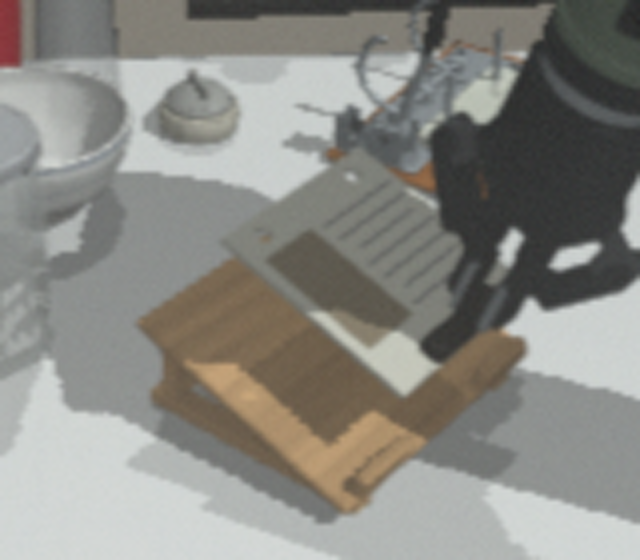

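The card floats parallel above the rest, clip on the stop side. Lowering along the normal.

play_rows(
  deltas=[
    [4,0,-10,0,-0.005,0,8],
    [8,-1,-20,0,-0.005,0,8],
    [12,-1.5,-30,0,-0.005,0,8],
    [16,-2.5,-40,0,-0.005,0,8],
    [18,-3,-46,0,-0.005,0,8],
    [19.5,-3.3,-50,0,-0.005,0,8],
    [19.5,-3.3,-50,0,-0.005,0,8],
  ],
)

```text
t: 12.2
tcp_pos: [508.9, 141.3, 41.4]
ee_rot: [-1.592, -0.099, -0.45]
contact_force: [0.4, -1.3, -1.8]
grip_width: 12.0
```

Run:
```python
from h import *
s=env.get_state(); cur=T4(s["tcp_pos"],R.from_rotvec(s["ee_rot"]).as_matrix())
print(s["t"],s["tcp_pos"],s["contact_force"],s["grip_width"])
c=np.linalg.inv(rest)@cur@card_tool; print("card in rest",np.round(c,3))
f=imaging.grab_frame("scene"); cv2.imwrite("pics/s11.png",cv2.resize(f["color"][170:310,210:370,::-1],None,fx=4,fy=4,interpolation=cv2.INTER_CUBIC))
f=imaging.grab_frame("wrist"); cv2.imwrite("pics/w11.png",f["color"][:,:,::-1])
```

```text
12.2 [508.88703911 141.27656851  41.36371675] [ 0.35855783 -1.26702063 -1.81357986] 11.97966790613628
card in rest [[ 1.000e+00 -1.000e-03 -2.000e-03  2.191e+00]
 [ 1.000e-03  1.000e+00  1.000e-03  2.810e-01]
 [ 2.000e-03 -1.000e-03  1.000e+00  7.727e+00]
 [ 0.000e+00  0.000e+00  0.000e+00  1.000e+00]]
```

View pics/s11.png

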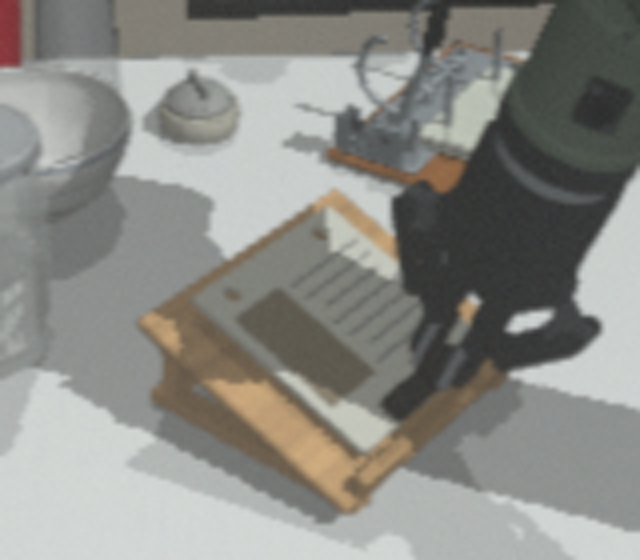

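View pics/w11.png

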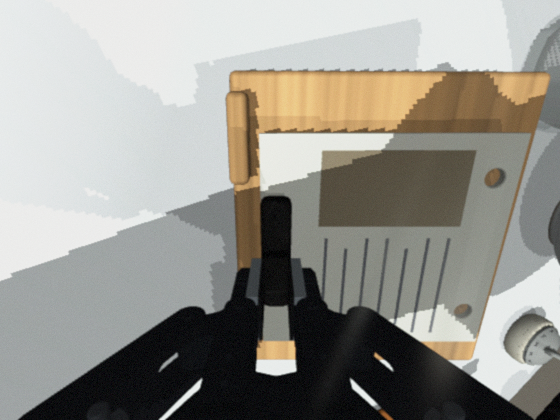

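Clear of the stops (stop's inner edge at u≈250, card edge at 260), about 5 mm above the panel. Down the rest.

play_rows(
  deltas=[
    [0.3,0,-2.5,0,0,0,8],
    [0.3,0,-4.5,0,0,0,8],
    [0.3,0,-4.5,0,0,0,8],
  ],
)

```text
t: 12.6
tcp_pos: [509.2, 141.5, 37.5]
ee_rot: [-1.591, -0.1, -0.451]
contact_force: [-0.3, -0.1, -0.7]
grip_width: 12.0
```

play_rows(
  deltas=[
    [0,0,-1.0,0,0,0,8],
    [0,0,-1.0,0,0,0,8],
  ],
)

```text
t: 12.8
tcp_pos: [509.1, 141.5, 36.5]
ee_rot: [-1.591, -0.1, -0.45]
contact_force: [-0.3, -0.2, -0.2]
grip_width: 12.0
```

play_rows(
  deltas=[
    [0.3,0,-1.0,0,0,0,8],
    [0.3,0,-1.0,0,0,0,8],
  ],
)

```text
t: 13.0
tcp_pos: [509.3, 141.4, 35.3]
ee_rot: [-1.591, -0.1, -0.45]
contact_force: [0.1, -0.3, -1.1]
grip_width: 11.8
```

play_rows(
  deltas=[
    [0.3,0,-1.0,0,0,0,8],
    [0.3,0,-1.0,0,0,0,8],
  ],
)

```text
t: 13.2
tcp_pos: [509.6, 141.5, 35.0]
ee_rot: [-1.591, -0.1, -0.451]
contact_force: [-3.6, -0.0, 6.6]
grip_width: 11.7
```

Contact along the panel's normal (about 7 N). Releasing.

play_rows(
  deltas=[
    [0,0,0,0,0,0,16],
    [0,0,0,0,0,0,22],
    [0,0,0,0,0,0,28],
    [0,0,0,0,0,0,32],
    [0,0,0,0,0,0,32],
  ],
)

```text
t: 13.7
tcp_pos: [509.7, 141.5, 35.0]
ee_rot: [-1.591, -0.1, -0.451]
contact_force: [-0.5, -0.4, 0.2]
grip_width: 31.7
```

Run:
```python
from h import *
s=env.get_state();print(s["t"],s["tcp_pos"],s["contact_force"],s["grip_width"])
f=imaging.grab_frame("wrist"); cv2.imwrite("pics/w12.png",f["color"][:,:,::-1])
```

```text
13.7 [509.67243014 141.49000543  35.00124301] [-0.46748633 -0.42129268  0.21236508] 31.697478666310154
```

View pics/w12.png

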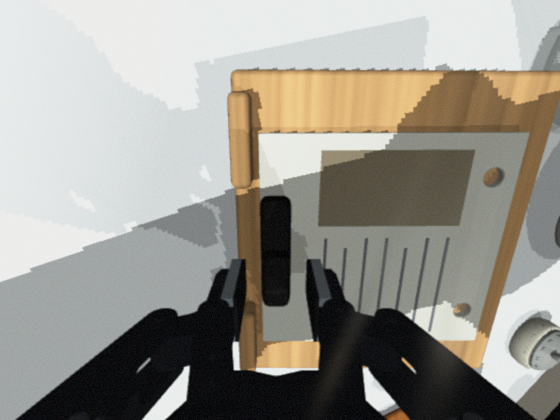

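Card lies on the panel, fingers clear on both sides of the clip. Backing off along the normal.

play_rows(
  deltas=[
    [-3,1,9,0,0,0,32],
    [-10,2,28,0,0,0,32],
    [-20,4,56,0,0,0,32],
    [-33,7,94,0,0,0,32],
    [-45,-20,120,0,0.12,0,32],
    [-50,-50,150,0.03,0.24,0,32],
    [-50,-70,165,0.078,0.34,0,32],
    [-50,-70,165,0.078,0.34,0,32],
  ],
)

```text
t: 14.55
tcp_pos: [463.4, 69.3, 203.5]
ee_rot: [-1.566, 0.172, -0.186]
contact_force: [0.7, -1.1, -0.6]
grip_width: 32.1
```

Run:
```python
from h import *
import pickle
s=env.get_state();print(s["t"],s["tcp_pos"],s["ee_rot"],s["qpos"])
f=imaging.grab_frame("wrist"); cv2.imwrite("pics/w13.png",f["color"][:,:,::-1]); pickle.dump((s,f),open("w13.pkl","wb"))
f=imaging.grab_frame("scene"); cv2.imwrite("pics/s13.png",cv2.resize(f["color"][180:310,220:370,::-1],None,fx=4,fy=4,interpolation=cv2.INTER_CUBIC))
```

```text
14.55 [463.4142998   69.27040781 203.5003352 ] [-1.56602802  0.17196014 -0.18643371] [ 0.12709092  0.16984178  1.84473056 -0.00532821  1.11873627  0.35756683]
```

View pics/w13.png

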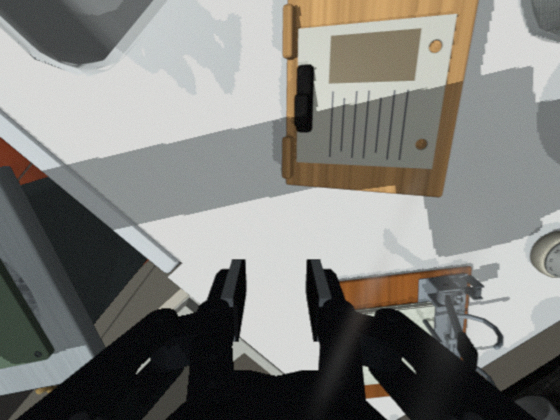

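View pics/s13.png

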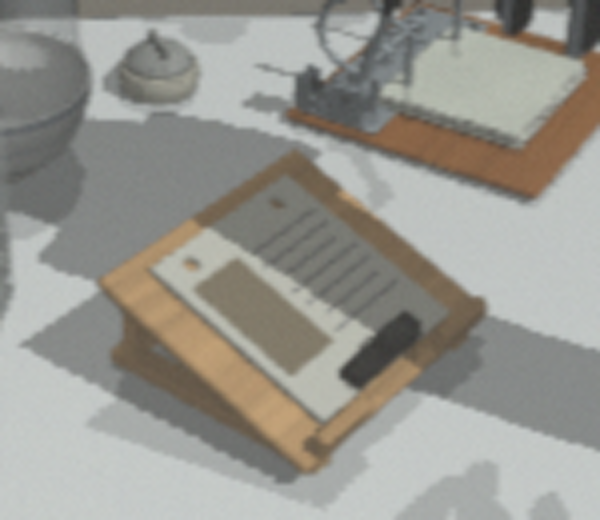

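The card lies flat, clip lowest: corners near (299,27), (457,14), (432,169), (298,163). Measuring it in the rest's axes.

Run:
```python
from h import *
import pickle
s,f=pickle.load(open("w13.pkl","rb"));T=np.linalg.inv(rest)@wristT(s,f)
c=[]
for u,v,z in [(298,27,4),(457,14,4),(432,169,4),(297,163,4),(296,30,14),(292,140,14),(472,0,0),(443,195,0)]:
    o,d=ray(f,u,v,T); X=o+d*(z-o[2])/d[2]; c.append(X); print((u,v),np.round(X,1))
c=np.array(c[:4]);print(c.mean(0)); 
im=cv2.imread("pics/w13.png"); cv2.imwrite("pics/w13z.png",cv2.resize(im[0:195,270:480],None,fx=3.8,fy=3,interpolation=cv2.INTER_CUBIC))
```

```text
(298, 27) [-63.3  63.4   4. ]
(457, 14) [66.9 62.1  4. ]
(432, 169) [ 67.2 -61.7   4. ]
(297, 163) [-62.2 -62.9   4. ]
(296, 30) [-62.4  58.9  14. ]
(292, 140) [-65.  -38.1  14. ]
(472, 0) [76.3 71.6  0. ]
(443, 195) [ 80.8 -86.6   0. ]
[2.13512628 0.21316125 4.        ]
```

View pics/w13z.png

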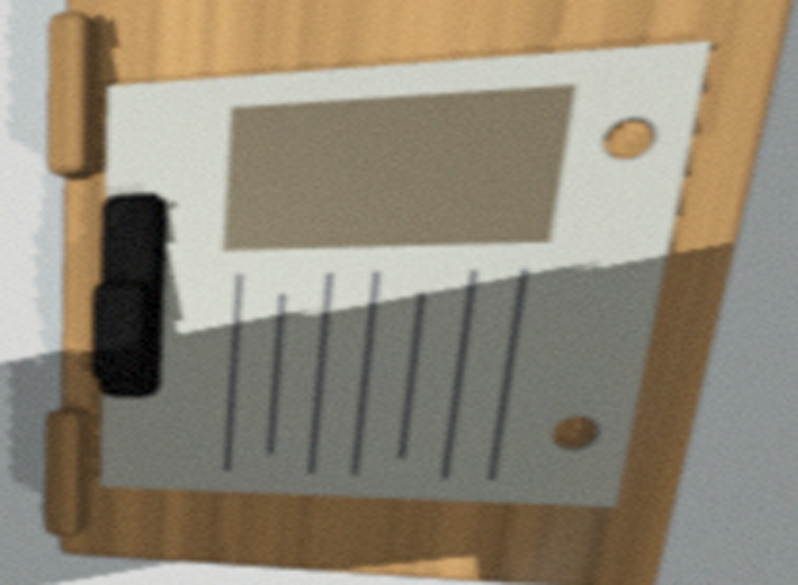

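Run:
```python
from h import *
s=env.get_state(); a=R.from_rotvec(s["ee_rot"]);b=R.from_rotvec([-1.591,-.1,-.451]); print(s["tcp_pos"],(b*a.inv()).as_rotvec())
```

```text
[459.57720342  71.0780777  200.19844113] [-0.07867136 -0.33873847  0.00148719]
```

The card is at x +2, y 0 mm of the seat, about 3 mm short of the stops; it is inside tolerance, but the task says against them. I'll go back over the clip the same way and nudge it down the slope.

play_rows(
  deltas=[
    [0,15,0,-0.02,-0.08,0,32],
    [-5,35,-5,-0.04,-0.17,0,32],
    [0,60,-30,-0.06,-0.26,0,32],
    [10,77,-55,-0.079,-0.339,0,32],
    [17,77.5,-71,-0.079,-0.339,0,32],
    [28,75,-103,-0.079,-0.339,0,32],
    [39,72,-132,-0.079,-0.339,0,32],
    [39,72,-132,-0.079,-0.339,0,32],
  ],
)

```text
t: 15.45
tcp_pos: [495.0, 143.0, 64.0]
ee_rot: [-1.596, -0.095, -0.444]
contact_force: [-0.6, 0.1, -0.2]
grip_width: 32.1
```

Run:
```python
from h import *
s=env.get_state();print(s["t"],s["tcp_pos"],s["ee_rot"],s["contact_force"])
f=imaging.grab_frame("wrist"); cv2.imwrite("pics/w14.png",f["color"][:,:,::-1])
```

```text
15.45 [494.97095703 143.04120432  63.99134419] [-1.59601204 -0.09481619 -0.44362922] [-0.55353564  0.09988182 -0.19339913]
```

View pics/w14.png

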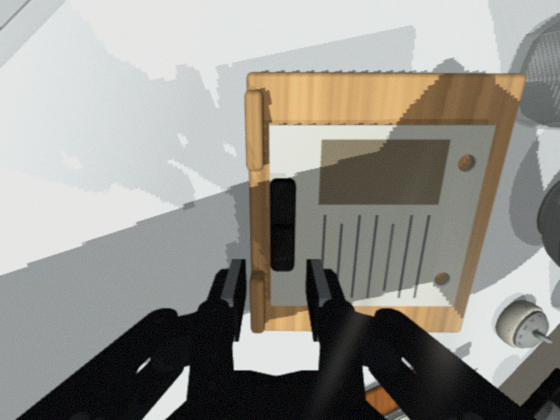

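play_rows(
  deltas=[
    [5,-0.5,-9,0,0,0,32],
    [10,-1,-19,0,0,0,32],
    [13.5,-1.3,-25,0,0,0,32],
    [13.5,-1.3,-25,0,0,0,32],
  ],
)

```text
t: 15.9
tcp_pos: [509.6, 141.9, 40.6]
ee_rot: [-1.595, -0.096, -0.446]
contact_force: [0.2, 0.0, 0.9]
grip_width: 31.7
```

play_rows(
  deltas=[
    [-2,0.5,-0.7,0,0,0,32],
    [-4,0.9,-1.5,0,0,0,32],
    [-6,1.3,-2.2,0,0,0,32],
    [-6,1.3,-2.2,0,0,0,32],
  ],
)

```text
t: 16.3
tcp_pos: [503.2, 143.2, 38.5]
ee_rot: [-1.595, -0.096, -0.446]
contact_force: [-0.4, 0.0, 0.5]
grip_width: 31.8
```

play_rows(
  deltas=[
    [-1,0.2,-0.4,0,0,0,32],
    [-2,0.4,-0.7,0,0,0,32],
    [-2,0.4,-0.7,0,0,0,32],
  ],
)

```text
t: 16.6
tcp_pos: [501.0, 143.6, 37.7]
ee_rot: [-1.595, -0.096, -0.446]
contact_force: [1.0, -0.6, 0.5]
grip_width: 31.8
```

play_rows(
  deltas=[
    [-1,0.2,-0.4,0,0,0,32],
    [-2,0.4,-0.7,0,0,0,32],
    [-2,0.4,-0.7,0,0,0,32],
  ],
)

```text
t: 16.9
tcp_pos: [498.8, 144.0, 37.0]
ee_rot: [-1.595, -0.096, -0.446]
contact_force: [0.3, -0.3, 0.6]
grip_width: 32.0
```

play_rows(
  deltas=[
    [-1,0.2,-0.4,0,0,0,32],
    [-1,0.2,-0.4,0,0,0,32],
  ],
)

```text
t: 17.1
tcp_pos: [497.7, 144.2, 36.5]
ee_rot: [-1.595, -0.096, -0.445]
contact_force: [-0.9, -1.0, -0.3]
grip_width: 32.3
```

Run:
```python
from h import *
s=env.get_state();print(s["t"],s["tcp_pos"],s["ee_rot"],s["contact_force"])
f=imaging.grab_frame("wrist"); cv2.imwrite("pics/w15.png",f["color"][:,:,::-1])
```

```text
17.1 [497.69516002 144.20163557  36.50702371] [-1.59493959 -0.0962279  -0.44542582] [-0.94542346 -1.01608655 -0.26593856]
```

View pics/w15.png

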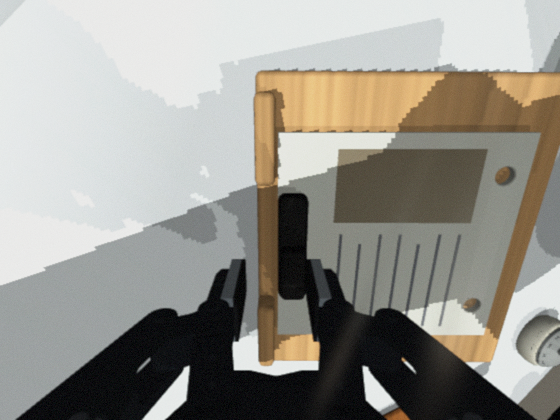

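The upper finger just meets the clip at u≈307; the card edge (277) is close to the stop (275). A few more small steps, watching force.

play_rows(
  deltas=[
    [-1,0.2,-0.4,0,0,0,32],
    [-1,0.2,-0.4,0,0,0,32],
  ],
)

```text
t: 17.35
tcp_pos: [496.6, 144.4, 36.0]
ee_rot: [-1.595, -0.096, -0.445]
contact_force: [0.3, -0.1, 0.6]
grip_width: 31.9
```

play_rows(
  deltas=[
    [-1,0.2,-0.4,0,0,0,32],
    [-1,0.2,-0.4,0,0,0,32],
  ],
)

```text
t: 17.55
tcp_pos: [496.0, 144.6, 35.9]
ee_rot: [-1.595, -0.097, -0.446]
contact_force: [2.0, -1.2, 1.1]
grip_width: 32.2
```

play_rows(
  deltas=[
    [-1,0.2,-0.4,0,0,0,32],
    [-1,0.2,-0.4,0,0,0,32],
  ],
)

```text
t: 17.75
tcp_pos: [495.6, 144.8, 35.9]
ee_rot: [-1.595, -0.098, -0.447]
contact_force: [3.7, -2.4, 2.7]
grip_width: 31.7
```

Force climbs to 5 N with the tool hardly moving, so the card is against the stops. Back off up the slope, then along the normal.

play_rows(
  deltas=[
    [3,-0.7,1,0,0,0,32],
    [8,-1.8,3.2,0,0,0,32],
    [8,-1.8,3.2,0,0,0,32],
    [2,0,22,0,0,0,32],
    [-8,2,50,0,0,0,32],
    [-20,5,85,0,0,0,32],
    [-32,-22,115,0,0.12,0,32],
    [-40,-50,145,0.03,0.24,0,32],
  ],
)

```text
t: 18.55
tcp_pos: [452.8, 96.4, 181.7]
ee_rot: [-1.605, 0.091, -0.242]
contact_force: [1.5, -1.6, -0.5]
grip_width: 31.9
```

play_rows(
  deltas=[
    [0,-15,15,0.02,0.05,0,32],
    [0,-25,20,0.048,0.1,0,32],
    [0,-25,20,0.048,0.1,0,32],
  ],
)

```text
t: 18.85
tcp_pos: [454.3, 70.0, 202.4]
ee_rot: [-1.568, 0.174, -0.163]
contact_force: [0.7, -0.3, -0.2]
grip_width: 31.8
```

Run:
```python
from h import *
import pickle
s=env.get_state();print(s["t"],s["tcp_pos"],s["ee_rot"],s["qpos"])
f=imaging.grab_frame("wrist"); cv2.imwrite("pics/w16.png",f["color"][:,:,::-1]); pickle.dump((s,f),open("w16.pkl","wb"))
```

```text
18.85 [454.33436825  70.01245478 202.44583766] [-1.56797535  0.1738536  -0.16273402] [ 0.12924725  0.16482297  1.85397739 -0.00218659  1.13053597  0.34443069]
```

View pics/w16.png

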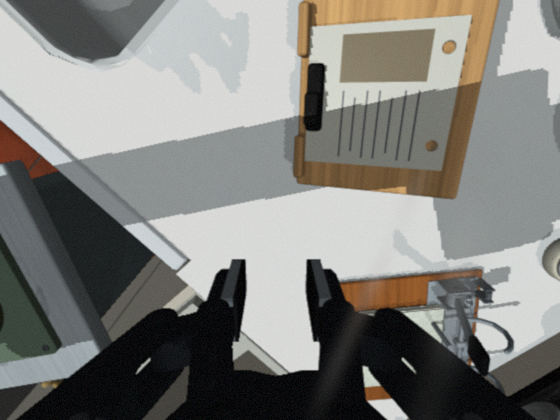

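Run:
```python
from h import *
import pickle
s,f=pickle.load(open("w16.pkl","rb"));T=np.linalg.inv(rest)@wristT(s,f)
c=[]
for u,v,z in [(310,27,4),(471,15,4),(441,171,4),(304,162,4)]:
    o,d=ray(f,u,v,T); X=o+d*(z-o[2])/d[2]; c.append(X); print((u,v),np.round(X,1))
print(np.mean(c,0))
```

```text
(310, 27) [-66.5  61.8   4. ]
(471, 15) [63.1 61.1  4. ]
(441, 171) [ 62.9 -62.7   4. ]
(304, 162) [-67.3 -63.3   4. ]
[-1.95121269 -0.77746053  4.        ]
```

play_rows(
  deltas=[
    [5,-8,5,0,0,0.14,45],
    [15,-25,15,0,0,0.28,45],
    [30,-45,25,0,0,0.42,45],
    [48,-68,30,0,0,0.56,45],
    [66,-90,30,0,0,0.7,45],
    [84,-112,30,0,0,0.84,45],
    [102,-134,30,0,0,0.98,45],
    [120,-156,30,0,0,1.12,45],
  ],
)

```text
t: 19.7
tcp_pos: [573.1, -84.7, 230.1]
ee_rot: [-1.458, -0.708, 0.719]
contact_force: [0.1, -0.4, -0.3]
grip_width: 44.9
```

play_rows(
  deltas=[
    [8,-4,0,0,0,0.14,45],
    [16,-9,0,0,0,0.28,45],
    [24,-14,0,0,0,0.42,45],
    [32,-18,0,0,0,0.56,45],
    [39,-22,-10,0,0,0.57,45],
    [39,-22,-30,0,0,0.57,45],
    [39,-22,-30,0,0,0.57,45],
  ],
)

```text
t: 20.4
tcp_pos: [609.9, -105.5, 196.0]
ee_rot: [-1.252, -1.136, 1.152]
contact_force: [-1.3, 0.5, -0.5]
grip_width: 45.1
```

Run:
```python
from h import *
s=env.get_state();M=R.from_rotvec(s["ee_rot"]).as_matrix();print(s["t"],s["tcp_pos"],np.arctan2(M[1,0],M[0,0]),np.round(M,3).tolist(),s["qpos"])
f=imaging.grab_frame("wrist"); cv2.imwrite("pics/w17.png",f["color"][:,:,::-1]);print(proj(f,[610.6,-106.7,116.5],wristT(s,f)))
```

```text
20.4 [ 609.88239817 -105.48802511  195.96148728] 1.4820791342713753 [[0.089, -0.005, -0.996], [0.996, -0.008, 0.089], [-0.008, -1.0, 0.005]] [-0.1852826   0.41312915  1.51133509 -0.00945592  1.22085164 -1.66408396]
[275.43137812 222.21453095]
```

View pics/w17.png

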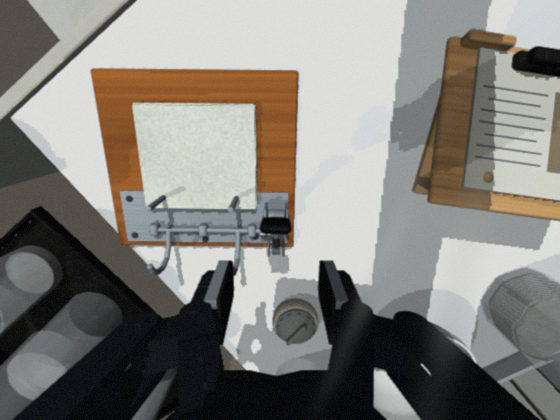

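The pad's top end shows at (275,225), predicted (275,222). Descend over it and grip.

play_rows(
  deltas=[
    [1,-1,-25,0,0,0,45],
    [2,-1,-55,0,0,0,45],
    [2,-1,-80,0,0,0,45],
    [2,-1,-89,0,0,0,45],
    [2,-1,-89,0,0,0,30],
    [2,-1,-89,0,0,0,20],
    [2,-1,-89,0,0,0,20],
    [2,-1,-89,0,0,0,20],
  ],
  grip_force=35,
)

```text
t: 21.25
tcp_pos: [613.0, -106.8, 109.4]
ee_rot: [-1.256, -1.139, 1.15]
contact_force: [0.2, 0.4, -3.5]
grip_width: 23.1
```

play_rows(
  deltas=[
    [-6,1,-2,0,0,0,20],
    [-12,1,-5,0,0,0,20],
    [-18,2,-8,0,0,0,20],
    [-24,2,-12,0,0,0,20],
    [-30,3,-17,0,0,0,20],
    [-38,4,-24,0,0,0,20],
    [-42,4,-29,0,0,0,20],
    [-46,5,-34,0,0,0,20],
  ],
)

```text
t: 22.05
tcp_pos: [567.6, -102.3, 79.2]
ee_rot: [-1.26, -1.141, 1.15]
contact_force: [-6.3, -3.7, 11.3]
grip_width: 23.0
```

play_rows(
  deltas=[
    [-4,0,-7,0,0,0,20],
    [-8,1,-14,0,0,0,20],
    [-11,1,-22,0,0,0,20],
    [-14,1,-30,0,0,0,20],
    [-14,1,-32,0,0,0,20],
    [-14,1,-32,0,0,0,20],
  ],
)

```text
t: 22.65
tcp_pos: [549.8, -100.7, 47.0]
ee_rot: [-1.254, -1.136, 1.153]
contact_force: [-7.5, 0.6, 0.0]
grip_width: 23.0
```

Run:
```python
from h import *
s=env.get_state();print(s["t"],s["tcp_pos"],s["contact_force"],s["grip_width"])
f=imaging.grab_frame("wrist"); cv2.imwrite("pics/w18.png",f["color"][:,:,::-1])
```

```text
22.65 [ 549.82489705 -100.66922268   47.03986763] [-7.51760246  0.5681593   0.03360897] 22.972344931178267
```

View pics/w18.png

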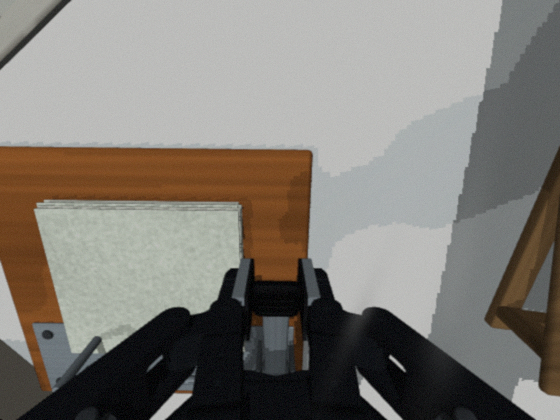

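Lever down in the fingers. Release, rise, look.

play_rows(
  deltas=[
    [0,0,0,0,0,0,40],
    [0,0,0,0,0,0,48],
    [0,0,0,0,0,0,48],
    [0,0,25,0,0,0,48],
    [0,0,65,0,0,0,48],
    [-10,-10,110,0,0,0,48],
    [-25,-25,150,0,0,0,48],
    [-25,-25,150,0,0,0,48],
  ],
)

```text
t: 23.5
tcp_pos: [527.3, -127.7, 203.6]
ee_rot: [-1.266, -1.143, 1.148]
contact_force: [0.6, -0.1, 0.2]
grip_width: 48.0
```

Run:
```python
from h import *
s=env.get_state();print(s["t"],s["tcp_pos"],s["contact_force"],s["grip_width"])
f=imaging.grab_frame("wrist"); cv2.imwrite("pics/w19.png",cv2.resize(f["color"][130:330,150:360,::-1],None,fx=3.5,fy=3)); T=wristT(s,f)
for n,p in [("pad",(-22.9,84,57)),("ringR",(45,-40,62)),("ringL",(45,40,62))]: print(n,proj(f,np.array([565.5,-186.6,0])+Rb@np.array(p),T), (proj(f,np.array([565.5,-186.6,0])+Rb@np.array(p),T)-[150,130])*[3.5,3])
f=imaging.grab_frame("scene"); cv2.imwrite("pics/s19.png",cv2.resize(f["color"][160:310,220:400,::-1],None,fx=4,fy=4,interpolation=cv2.INTER_CUBIC))
```

```text
23.5 [ 527.26220453 -127.74712158  203.64760982] [ 0.57347025 -0.10022702  0.18988314] 48.0239316634949
pad [306.31847373 215.71870257] [547.11465805 257.15610772]
ringR [189.35641225 274.76035198] [137.74744286 434.28105595]
ringL [263.25352051 275.79766149] [396.3873218  437.39298448]
```

View pics/w19.png

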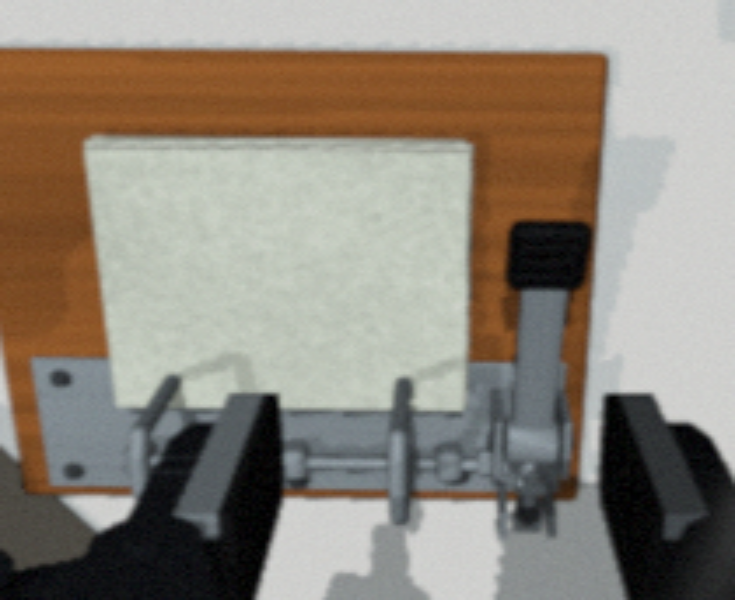

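View pics/s19.png

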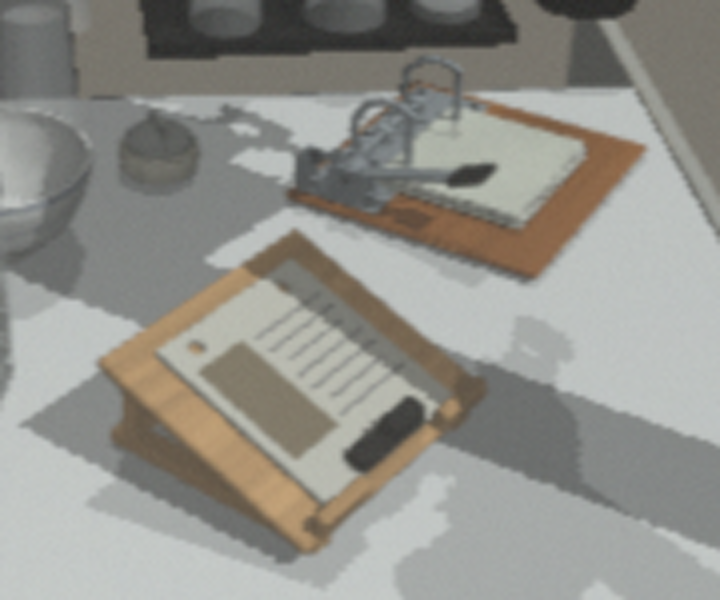

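Lever down and both rings close onto the posts (scene (432,75), (385,115)); pad at (549,255), predicted (547,257). I'll press it down once more with shut fingers to make sure.

play_rows(
  deltas=[
    [12,14,0,0,0,0,20],
    [24,27,-20,0,0,0,0],
    [24,27,-60,0,0,0,0],
    [24,27,-100,0,0,0,0],
    [24,27,-125,0,0,0,0],
    [24,27,-135,0,0,0,0],
    [24,27,-135,0,0,0,0],
  ],
)

```text
t: 24.3
tcp_pos: [546.8, -97.9, 64.0]
ee_rot: [-1.25, -1.134, 1.153]
contact_force: [-8.2, 2.0, 17.2]
grip_width: 0.1
```

play_rows(
  deltas=[
    [0,0,-3,0,0,0,0],
    [0,0,-6,0,0,0,0],
    [0,0,-8,0,0,0,0],
  ],
)

```text
t: 24.6
tcp_pos: [546.8, -97.8, 62.6]
ee_rot: [-1.251, -1.134, 1.154]
contact_force: [-16.7, 2.8, 62.7]
grip_width: 0.2
```

Rigid stop reached (63 N, only 1.4 mm of travel). Back off and do the last checks.

play_rows(
  deltas=[
    [0,0,8,0,0,0,0],
    [0,0,30,0,0,0,0],
    [-10,0,70,0,0,0,0],
    [-40,0,110,0,0,0,0],
    [-80,0,140,0,0,0,0],
    [-120,0,150,0,0,0,0],
    [-140,0,150,0,0,0,0],
    [-140,0,150,0,0,0,0],
  ],
)

```text
t: 25.4
tcp_pos: [404.3, -97.2, 212.4]
ee_rot: [-1.25, -1.133, 1.154]
contact_force: [0.6, -0.9, -0.3]
grip_width: 0.1
```

Run:
```python
from h import *
s=env.get_state();print(s["t"],s["tcp_pos"],s["contact_force"],s["qvel"])
f=imaging.grab_frame("top"); cv2.imwrite("pics/t20.png",f["color"][:,:,::-1])
f=imaging.grab_frame("scene"); cv2.imwrite("pics/s20.png",cv2.resize(f["color"][160:310,220:400,::-1],None,fx=4,fy=4,interpolation=cv2.INTER_CUBIC))
```

```text
25.4 [404.26716116 -97.24378392 212.40894918] [ 0.6385883  -0.86553364 -0.28190799] [ 0.01052768  0.05545802 -0.06132563  0.00719874 -0.03811623  0.00529548]
```

View pics/s20.png

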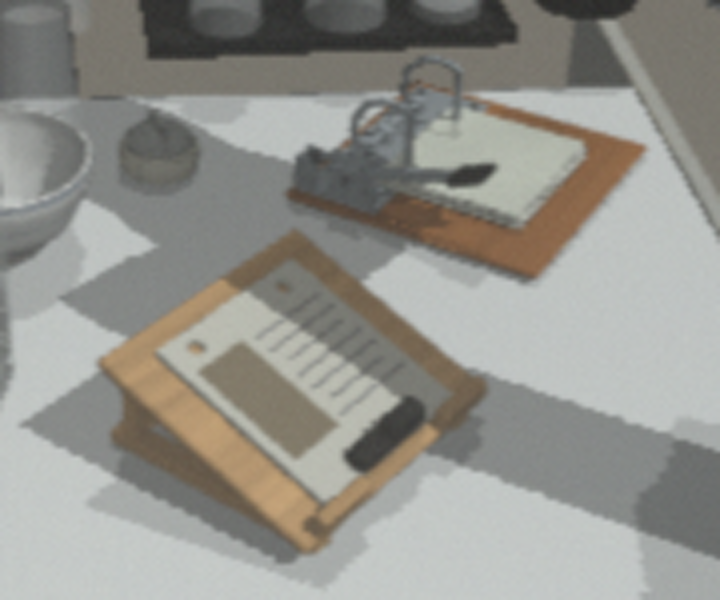

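View pics/t20.png

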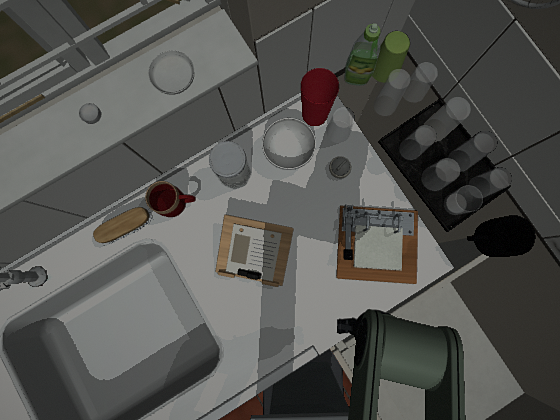

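Everything is in place: card on the rest (250,250), lever down, jar (228,163), mug (165,200) and timer (340,167) where they were. Handing in.

```bash
python3 -c "
from plant import env
print(env.finish_job())"
```

```text
the job is handed in; nothing more can be done
None
```

The card with the black clip is on the book rest, face up with its clip edge lowest. The lever is down again with the rings shut over the cards that stay. I handed the job in at about 25.5 s; the hand-in reports no verdict.

I gripped the lever by its pad and swung it up. Then I lifted the card straight off the posts by its clip, laid it on the slope and let go. It lay about 3 mm short of the stops, so I went back and nudged it down until it met them. Then I swung the lever back down and pressed it once more with the fingers shut.

- **Card:** the last measurement put it about 2 mm down the slope and 1 mm across from the seat point, lying flat with almost no turn. Touching the stops should read 1 mm down, so the remaining millimetre is within what the calibration allows.
- **Lever and rings:** both rings show shut on the posts, and the pad is within a pixel of where a fully lowered lever should put it. The lever and ring angles themselves can't be read out.
- **Final press:** it reached 63 N at the wrist, harder than it needed to be. Only the fingers pressed on the pad, and this is below the 120 N wrist limit.
- **Jar, timer and mug:** they stand at the same places as at the start in the top picture, judged by eye. The hand touches nothing.

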